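Photograph the sample jars on the turntable and set them out in a row

TASK

The camera is calibrated: move the checkerboard calibration target from the turntable into the outline on its parking plate, standing upright and square to the outline, then stand every squat amber jar on a printed circle of the turntable, one to a circle, with the handle still at the home pointer. Then turn the turntable by its handle one full turn either way, back to the home pointer, with the jars standing centred on their circles. Finally set all the jars upright on the circles of the sample board, filling the row from the end nearest the robot without gaps; leave the turntable at home, the target parked and everything else on the bench undisturbed.

Things in the scene. Friction and masses are not known exactly. Their poses are not given: they have to be found in the camera images.
- turntable (a joint): angle of the hand-turned turntable disc (280 mm diameter, top 30 mm above the bench), rad, positive anticlockwise seen from above. 0 at the start, with the handle at the home pointer; one full turn is +6.28 or -6.28. Turns freely either way without stops, and stays where it is left; slight drag (about 0.25 N m, 2 to 3 N at the handle).
- handle (a point): middle of the grip of the upright black handle on the disc: cylinder of 20 mm diameter standing 46 mm high on the disc, 115 mm from the axis. It does not swivel on the disc. The point is 26 mm above the disc's top (56 mm above the bench).
- axis (a point): centre of the disc, on its top face (30 mm above the bench); fixed to the rig. The home pointer, an aluminium block 20 mm high just outside the disc on the robot's side, lies along this frame's -x: with the handle at home, the handle is on that line. The camera on its post (up to 195 mm high) is fixed at this frame's -y side, lens front 205 mm and post 297 mm from the axis.
- spot0 (a point): centre of a printed black circle (47 mm diameter) on the white turntable disc, on its top face (30 mm above the bench); 85 mm from the turntable's axis. The four circles are 72 degrees apart, the nearest two 72 degrees either side of the handle. The circles turn with the disc.
- spot1 (a point): centre of a printed black circle (47 mm diameter) on the white turntable disc, on its top face (30 mm above the bench); 85 mm from the turntable's axis. The four circles are 72 degrees apart, the nearest two 72 degrees either side of the handle. The circles turn with the disc.
- spot2 (a point): centre of a printed black circle (47 mm diameter) on the white turntable disc, on its top face (30 mm above the bench); 85 mm from the turntable's axis. The four circles are 72 degrees apart, the nearest two 72 degrees either side of the handle. The circles turn with the disc.
- spot3 (a point): centre of a printed black circle (47 mm diameter) on the white turntable disc, on its top face (30 mm above the bench); 85 mm from the turntable's axis. The four circles are 72 degrees apart, the nearest two 72 degrees either side of the handle. The circles turn with the disc.
- target: calibration target: upright white checkerboard plate (66 mm along x, 10 mm thick along y, top 62 mm above the underside) on a flat black foot 70 x 40 x 8 mm; 140 g. Origin: centre of the underside, z up. At the start it stands in the middle of the turntable. Grip the plate across its thickness.
- dock_mark (a point): centre of the white outline (82 x 52 mm, long side along x) on the grey parking plate (110 x 76 x 4 mm, fixed), on its top face 4 mm above the bench.
- jar0: squat amber glass jar with a black screw cap, upright: 40 mm diameter, 46 mm high overall, about 75 g, straight sides (grip anywhere). Origin: centre of its underside, z up. Two to four such jars are present; absent ones read None from the start. All jars are alike.
- jar1: squat amber glass jar with a black screw cap, upright: 40 mm diameter, 46 mm high overall, about 75 g, straight sides (grip anywhere). Origin: centre of its underside, z up. Two to four such jars are present; absent ones read None from the start. All jars are alike.
- jar2: squat amber glass jar with a black screw cap, upright: 40 mm diameter, 46 mm high overall, about 75 g, straight sides (grip anywhere). Origin: centre of its underside, z up. Two to four such jars are present; absent ones read None from the start. All jars are alike.
- jar3: squat amber glass jar with a black screw cap, upright: 40 mm diameter, 46 mm high overall, about 75 g, straight sides (grip anywhere). Origin: centre of its underside, z up. Two to four such jars are present; absent ones read None from the start. All jars are alike.
- row0 (a point): Fixed point in the row on the sample board, on the board's top face (4 mm above the bench), centre of a printed black circle (47 mm diameter). The four are in a straight row 65 mm apart; row0 is at the end nearest the robot, row3 at the far end.
- row1 (a point): Fixed point in the row on the sample board, on the board's top face (4 mm above the bench), centre of a printed black circle (47 mm diameter). The four are in a straight row 65 mm apart; row0 is at the end nearest the robot, row3 at the far end.
- row2 (a point): Fixed point in the row on the sample board, on the board's top face (4 mm above the bench), centre of a printed black circle (47 mm diameter). The four are in a straight row 65 mm apart; row0 is at the end nearest the robot, row3 at the far end.
- row3 (a point): Fixed point in the row on the sample board, on the board's top face (4 mm above the bench), centre of a printed black circle (47 mm diameter). The four are in a straight row 65 mm apart; row0 is at the end nearest the robot, row3 at the far end.
- vial: bystander: slim clear vial with a white cap, 25 mm diameter, 62 mm high, stands among the jars. Origin: centre of its underside.
- beaker: bystander: glass beaker, 70 mm diameter, 92 mm high. Origin: centre of its underside.
- wash_bottle: bystander: white wash bottle with a spout, 70 mm diameter, 195 mm high. Origin: centre of its underside.
- weigh_dish: bystander: square white weighing dish 75 x 75 x 16 mm. Origin: centre of its underside.
- lab_spatula: bystander: flat steel spatula about 165 mm long, lying along its x. Origin: middle of its handle, underside.
- marker: bystander: marker pen about 120 mm long, lying along its x. Origin: near its middle, underside.
- forceps: bystander: steel forceps 115 mm long, lying along its x. Origin: centre of its underside.
There are look-alikes about, which are no part of the job. Leave any yellow look-alike of the target alone. What is shaped like the jar3 but blue is not meant.

How it is judged (in metres and radians):
On the way, in this order (a step that is already met when the one before it is completed fails the run):
1. the calibration target stands on its parking plate, inside and square to the outline, released (horizontal distance between target and dock_mark below 0.012 m and z of target in the frame of dock_mark below 0.006 m and angle between the x axis of target and the x axis of dock_mark, either way round below 0.17 rad and angle between target's own z axis and vertical below 0.12 rad and linear speed of target below 0.02 m/s and contact force between the fingers and target below 0.2 N), for 0.2 s.
2. every jar present stands upright and released on a circle of the turntable (centre within 12 mm), handle at the home pointer (within 0.2 rad, not yet turned), target parked (all of step 1 and ((horizontal distance between jar0 and spot0 below 0.012 m and z of jar0 in the frame of spot0 below 0.006 m) or (horizontal distance between jar0 and spot1 below 0.012 m and z of jar0 in the frame of spot1 below 0.006 m) or (horizontal distance between jar0 and spot2 below 0.012 m and z of jar0 in the frame of spot2 below 0.006 m) or (horizontal distance between jar0 and spot3 below 0.012 m and z of jar0 in the frame of spot3 below 0.006 m)) and angle between each of jar0, jar1, jar2, jar3's own z axis and vertical below 0.12 rad and linear speed of each of jar0, jar1, jar2, jar3 below 0.02 m/s and contact force between the fingers and jar0 below 0.2 N and ((horizontal distance between jar1 and spot0 below 0.012 m and z of jar1 in the frame of spot0 below 0.006 m) or (horizontal distance between jar1 and spot1 below 0.012 m and z of jar1 in the frame of spot1 below 0.006 m) or (horizontal distance between jar1 and spot2 below 0.012 m and z of jar1 in the frame of spot2 below 0.006 m) or (horizontal distance between jar1 and spot3 below 0.012 m and z of jar1 in the frame of spot3 below 0.006 m)) and contact force between the fingers and jar1 below 0.2 N and ((horizontal distance between jar2 and spot0 below 0.012 m and z of jar2 in the frame of spot0 below 0.006 m) or (horizontal distance between jar2 and spot1 below 0.012 m and z of jar2 in the frame of spot1 below 0.006 m) or (horizontal distance between jar2 and spot2 below 0.012 m and z of jar2 in the frame of spot2 below 0.006 m) or (horizontal distance between jar2 and spot3 below 0.012 m and z of jar2 in the frame of spot3 below 0.006 m)) and contact force between the fingers and jar2 below 0.2 N and ((horizontal distance between jar3 and spot0 below 0.012 m and z of jar3 in the frame of spot0 below 0.006 m) or (horizontal distance between jar3 and spot1 below 0.012 m and z of jar3 in the frame of spot1 below 0.006 m) or (horizontal distance between jar3 and spot2 below 0.012 m and z of jar3 in the frame of spot2 below 0.006 m) or (horizontal distance between jar3 and spot3 below 0.012 m and z of jar3 in the frame of spot3 below 0.006 m)) and contact force between the fingers and jar3 below 0.2 N and value of joint turntable between -0.2 and 0.2 rad), for 0.2 s.
3. the turntable has made one full turn either way and the handle is back at the home pointer (within 0.2 rad), every jar standing on a circle of the turntable ((value of joint turntable between 6.0832 and 6.4832 rad or value of joint turntable between -6.4832 and -6.0832 rad) and ((horizontal distance between jar0 and spot0 below 0.012 m and z of jar0 in the frame of spot0 below 0.006 m) or (horizontal distance between jar0 and spot1 below 0.012 m and z of jar0 in the frame of spot1 below 0.006 m) or (horizontal distance between jar0 and spot2 below 0.012 m and z of jar0 in the frame of spot2 below 0.006 m) or (horizontal distance between jar0 and spot3 below 0.012 m and z of jar0 in the frame of spot3 below 0.006 m)) and angle between each of jar0, jar1, jar2, jar3's own z axis and vertical below 0.12 rad and linear speed of each of jar0, jar1, jar2, jar3 below 0.02 m/s and contact force between the fingers and jar0 below 0.2 N and ((horizontal distance between jar1 and spot0 below 0.012 m and z of jar1 in the frame of spot0 below 0.006 m) or (horizontal distance between jar1 and spot1 below 0.012 m and z of jar1 in the frame of spot1 below 0.006 m) or (horizontal distance between jar1 and spot2 below 0.012 m and z of jar1 in the frame of spot2 below 0.006 m) or (horizontal distance between jar1 and spot3 below 0.012 m and z of jar1 in the frame of spot3 below 0.006 m)) and contact force between the fingers and jar1 below 0.2 N and ((horizontal distance between jar2 and spot0 below 0.012 m and z of jar2 in the frame of spot0 below 0.006 m) or (horizontal distance between jar2 and spot1 below 0.012 m and z of jar2 in the frame of spot1 below 0.006 m) or (horizontal distance between jar2 and spot2 below 0.012 m and z of jar2 in the frame of spot2 below 0.006 m) or (horizontal distance between jar2 and spot3 below 0.012 m and z of jar2 in the frame of spot3 below 0.006 m)) and contact force between the fingers and jar2 below 0.2 N and ((horizontal distance between jar3 and spot0 below 0.012 m and z of jar3 in the frame of spot0 below 0.006 m) or (horizontal distance between jar3 and spot1 below 0.012 m and z of jar3 in the frame of spot1 below 0.006 m) or (horizontal distance between jar3 and spot2 below 0.012 m and z of jar3 in the frame of spot2 below 0.006 m) or (horizontal distance between jar3 and spot3 below 0.012 m and z of jar3 in the frame of spot3 below 0.006 m)) and contact force between the fingers and jar3 below 0.2 N), for 0.2 s.
At the end, for the whole second after the job is handed in: All jars upright, at rest, released, within 12 mm of circles of the sample board, filled from row0 without gaps; target upright on its plate within 12 mm and 0.17 rad of the outline; turntable one full turn from its start, within 0.2 rad of home (all of step 1 and ((horizontal distance between jar0 and row0 below 0.012 m and z of jar0 in the frame of row0 below 0.006 m) or (horizontal distance between jar0 and row1 below 0.012 m and z of jar0 in the frame of row1 below 0.006 m) or (horizontal distance between jar0 and row2 below 0.012 m and z of jar0 in the frame of row2 below 0.006 m) or (horizontal distance between jar0 and row3 below 0.012 m and z of jar0 in the frame of row3 below 0.006 m)) and angle between each of jar0, jar1, jar2, jar3's own z axis and vertical below 0.12 rad and linear speed of each of jar0, jar1, jar2, jar3 below 0.02 m/s and contact force between the fingers and jar0 below 0.2 N and ((horizontal distance between jar1 and row0 below 0.012 m and z of jar1 in the frame of row0 below 0.006 m) or (horizontal distance between jar1 and row1 below 0.012 m and z of jar1 in the frame of row1 below 0.006 m) or (horizontal distance between jar1 and row2 below 0.012 m and z of jar1 in the frame of row2 below 0.006 m) or (horizontal distance between jar1 and row3 below 0.012 m and z of jar1 in the frame of row3 below 0.006 m)) and contact force between the fingers and jar1 below 0.2 N and ((horizontal distance between jar2 and row0 below 0.012 m and z of jar2 in the frame of row0 below 0.006 m) or (horizontal distance between jar2 and row1 below 0.012 m and z of jar2 in the frame of row1 below 0.006 m) or (horizontal distance between jar2 and row2 below 0.012 m and z of jar2 in the frame of row2 below 0.006 m) or (horizontal distance between jar2 and row3 below 0.012 m and z of jar2 in the frame of row3 below 0.006 m)) and contact force between the fingers and jar2 below 0.2 N and ((horizontal distance between jar3 and row0 below 0.012 m and z of jar3 in the frame of row0 below 0.006 m) or (horizontal distance between jar3 and row1 below 0.012 m and z of jar3 in the frame of row1 below 0.006 m) or (horizontal distance between jar3 and row2 below 0.012 m and z of jar3 in the frame of row2 below 0.006 m) or (horizontal distance between jar3 and row3 below 0.012 m and z of jar3 in the frame of row3 below 0.006 m)) and contact force between the fingers and jar3 below 0.2 N and (not (horizontal distance between any of jar0, jar1, jar2, jar3 and row1 below 0.012 m) or horizontal distance between any of jar0, jar1, jar2, jar3 and row0 below 0.012 m) and (not (horizontal distance between any of jar0, jar1, jar2, jar3 and row2 below 0.012 m) or horizontal distance between any of jar0, jar1, jar2, jar3 and row1 below 0.012 m) and (not (horizontal distance between any of jar0, jar1, jar2, jar3 and row3 below 0.012 m) or horizontal distance between any of jar0, jar1, jar2, jar3 and row2 below 0.012 m) and (value of joint turntable between 6.0832 and 6.4832 rad or value of joint turntable between -6.4832 and -6.0832 rad)); the robot touches nothing.
It fails at once if a bystander (vial, beaker, wash bottle, weighing dish, spatula, marker, forceps) is moved more than 30 mm (distance of any of vial, beaker, wash_bottle, weigh_dish, lab_spatula, marker, forceps from where it was at the start of the episode above 0.03 m).
Of jar0, jar1, jar2, jar3 only 2 to 4 are there at a start; the rules pass over those that are not, and their reading is None.
At some moment in a run one of jar0, jar1, jar2, jar3 may be knocked a few centimetres aside while the robot is not near it.
It also fails if it takes over 210 s, if anything falls off the work surface, if the arm or the gripper's body presses on something with over 40 N, if the wrist force passes 120 N, or if a joint passes its speed limit or range.

ROBOT

A 6-joint arm with a two-finger parallel gripper is mounted at the origin on the work surface. World frame = base frame: x ahead of the robot, y to its left, z up, the work surface at z = 0. Lengths are in mm, angles in rad, forces in N, time in s.
With the tool pointing down it reaches from about 400 to 925 mm from the base axis. Payload 3.4 kg.
Tool frame: the origin (TCP) lies at the centre of the arm's flange, where the gripper is bolted on; the fingertips stand 173 mm ahead of it and the grasp point (between the pads) lies 155 mm ahead of it; z points along the fingers, y is the line along which they close (so a half turn about z gives the same grasp; the last joint's range is limited). The gripper opens to 85 mm and grips with 20 to 120 N. Pads are 22 mm wide; open, the fingers measure 114 mm over their backs; the gripper's body (76 mm by 85 mm) begins 54 mm behind the grasp point. The pads swing forward as they close: fully open they stand 13 mm farther back than shut.
Start: joints at [-1.387, 0.307, 1.506, -0, 1.328, -0.073], TCP at [146.574, -556.011, 404.705] pointing down, gripper open.
Joint ranges: [-3.12, 3.12], [-1.05, 2.28], [0.14, 2.33], [-1.42, 4.57], [0.1, 2.73], [-2.68, 2.68]. Speed limits (rad/s): [2.57, 2.57, 3.14, 3.14, 3.14, 3.14].

INTERFACE

Orientations are given as a unit quaternion [w, x, y, z].
In Python, from station import ctrl gives the robot as it stands.
- The arm moves only by the tool jog_arm, never from a script. Its argument "commands" is a list of rows, each an object with "grip": the opening, from 0 (shut) to 1 (fully open); "slide": the shift along the world's x, y, z as a fraction of full scale, a list of three; "turn": the turn, a rotation vector about the world's x, y, z as a fraction of full scale, a list of three. A call has 1 to 20 rows; each row shifts and turns the commanded pose from where the row before left it; what a row does not reach is not made up. Full scale, the value 1, is 0.025 m for a shift and 0.12 rad for a turn. A row lasts 1/12 s, in which the tool goes at most 41.7 mm and 7.16 degrees, less where a joint would pass 70% of its speed; a pose out of reach is approached as far as the arm can. A call with a number of a shift or a turn outside -1 to 1 is refused whole. A call with a gripper value outside its range is refused whole. The fingers move at their own pace and stop on an object; "force" is the grip in N (left out, the last holds). Time passes only in rows, so rows that do not move let the fingers close. It gives the time, the measured TCP pose, the force, the opening and the grip force at its end, in the units of the state.
- ctrl.observe(): the state, without advancing time (a new reading comes with each control period).
- ctrl.camera(name): name is "side" or "top"; returns a dict with "img" (384x512x3 uint8, red, green, blue), "range_z" (384x512 float32, mm along the optical axis (not along the pixel's ray), 0 where there is no reading), "vertical_fov" (degrees; the focal length in pixels is half the picture's height over the tangent of half this angle, whatever the lens; pixels are square), "cx", "cy" (the principal point, pixels), "k1" (the pictures are not rectified: a ray, as slopes to the right and down, at radius r is drawn at 1 + k1 r^2 times it, then the intrinsics apply), "camera_from_world" (4x4, takes a point from world to camera coordinates). Camera axes: x right, y down, z forward; pixel columns grow to the right and rows downward; lengths in mm; the calibration is good to about 2 mm. A picture is of the moment at which its call begins.
- ctrl.job_done(): hands the job in; it is judged then, once.
The state is a dict: "clock": time; "joints": joint angles; "joint_vel": joint speeds; "joint_efforts": joint torques, N m; "eef_pos": TCP position; "ee_rot": TCP orientation; "force": force on the tool from outside, world axes, zero at the start; "ft_torque": the same for the moment, N m; "width": finger opening in mm; "gripper_force": force on a finger pad.
Only numpy, scipy, OpenCV 4.12 (cv2) and the standard library are available. Lean on these libraries where they do the work, as an engineer would, in place of code of your own. Each camera call takes 0.05 s, during which the arm holds its last target. There are 200 camera calls.

## Working session

There is one attempt and no reset: what is moved stays moved. The work goes in short steps, Python scripts to look and compute and a tool call to move; the robot and the scene stay as the last step left them, time stands still between calls to the robot, and variables do not carry over. Pictures are saved under pics/ and viewed, at most 14 in all, crops included, and the job is handed in when it is done.

Besides the shell and the picture viewer there is one more tool, called in YAML: its name, and indented under it one key for each argument. jog_arm: Moves the arm, as the interface text tells. Shift numbers are shares of 0.025 m and turn numbers shares of 0.12 rad, none past 1 either way. Its arguments: {"type":"object","properties":{"commands":{"type":"array"},"force":{"type":"number"}},"required":["commands"]}

```bash
ls; mkdir -p pics; cat > h.py <<'E'
import numpy as np, cv2
from station import ctrl
def grab(name, save=None):
    c=ctrl.camera(name)
    if save: cv2.imwrite('pics/'+save,c['img'][:,:,::-1])
    return c
def K(c):
    f=c['img'].shape[0]/2/np.tan(np.radians(c['vertical_fov'])/2)
    return f
def ray(c,uv):
    f=K(c); p=(np.atleast_2d(uv).astype(float)-[c['cx'],c['cy']])/f
    q=p.copy()
    for _ in range(30): q=p/(1+c['k1']*(q**2).sum(1,keepdims=True))
    T=np.array(c['camera_from_world']); R,t=T[:3,:3],T[:3,3]
    d=np.c_[q,np.ones(len(q))]@R
    return -R.T@t, d
def onplane(c,uv,z):
    o,d=ray(c,uv); return o+d*((z-o[2])/d[:,2])[:,None]
def proj(c,P):
    T=np.array(c['camera_from_world']); X=np.atleast_2d(P)@T[:3,:3].T+T[:3,3]
    q=X[:,:2]/X[:,2:]; r2=(q**2).sum(1,keepdims=True)
    return q*(1+c['k1']*r2)*K(c)+[c['cx'],c['cy']]
def worldmap(c):
    h,w=c['range_z'].shape; u,v=np.meshgrid(np.arange(w),np.arange(h))
    o,d=ray(c,np.c_[u.ravel(),v.ravel()]); P=o+d*c['range_z'].ravel()[:,None]
    return P.reshape(h,w,3)
E
python3 - <<'E'
from h import *
for n in('top','side'):
    c=grab(n,n+'0.png'); T=np.array(c['camera_from_world']); print(n,-T[:3,:3].T@T[:3,3],T[:3,:3].round(2).tolist(),c['vertical_fov'],c['k1'],c['cx'],c['cy'])
    im=cv2.resize(c['img'][:,:,::-1],(800,600),interpolation=cv2.INTER_CUBIC); cv2.imwrite(f'pics/{n}0b.png',im)
print(ctrl.observe())
E
```

```text
pics
top [ 390.95195646  -39.14403268 1155.24336043] [[-0.03, -1.0, 0.02], [-0.99, 0.03, -0.11], [0.11, -0.02, -0.99]] 53.53340744270879 0.00827358903517864 258.0190757410084 186.47606461939137
side [-93.82347967 606.53874378 636.41557433] [[-0.72, -0.7, -0.0], [-0.36, 0.38, -0.85], [0.59, -0.61, -0.52]] 52.67950342800563 0.0446595467618763 264.8778796548398 190.125020013281
{'clock': 0.1, 'joints': array([-1.38650922e+00,  3.07494716e-01,  1.50755942e+00, -3.85373778e-06,
        1.32837986e+00, -7.34833196e-02]), 'joint_vel': array([ 0.00100505, -0.00208275, -0.00256953, -0.00186117, -0.00096753,
        0.00125825]), 'joint_efforts': array([ 1.31016743e-03, -4.58528066e+01, -2.52607816e+01, -1.60859895e-04,
        5.54849117e-03, -3.70852277e-06]), 'eef_pos': array([ 146.50993985, -555.70097694,  403.86855106]), 'ee_rot': array([-9.19153332e-04,  9.91705312e-01,  1.28529088e-01, -5.28479751e-05]), 'force': array([ 0.32980704, -0.81119937, -0.68089479]), 'ft_torque': array([-0.01999518, -0.06217244, -0.04264672]), 'gripper_force': 0.0, 'width': 85.57272072087301}
```

View pics/top0b.png

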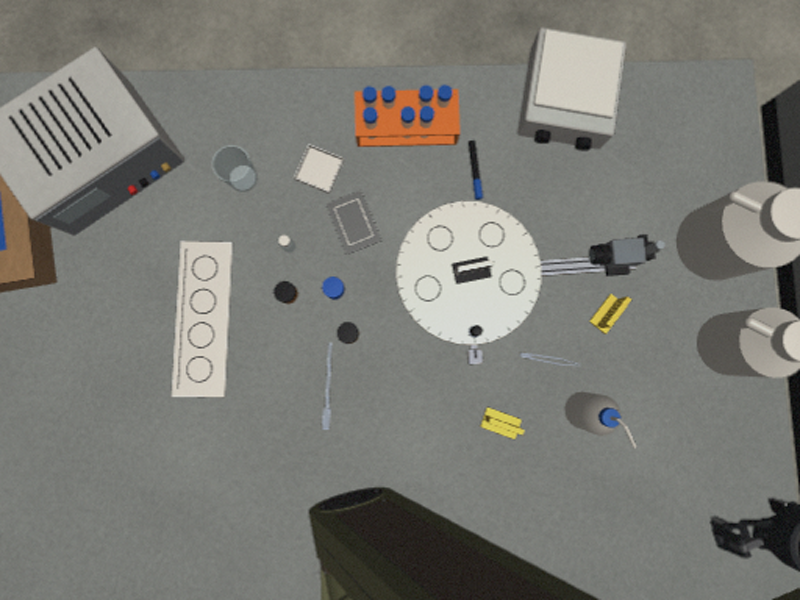

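View pics/side0b.png

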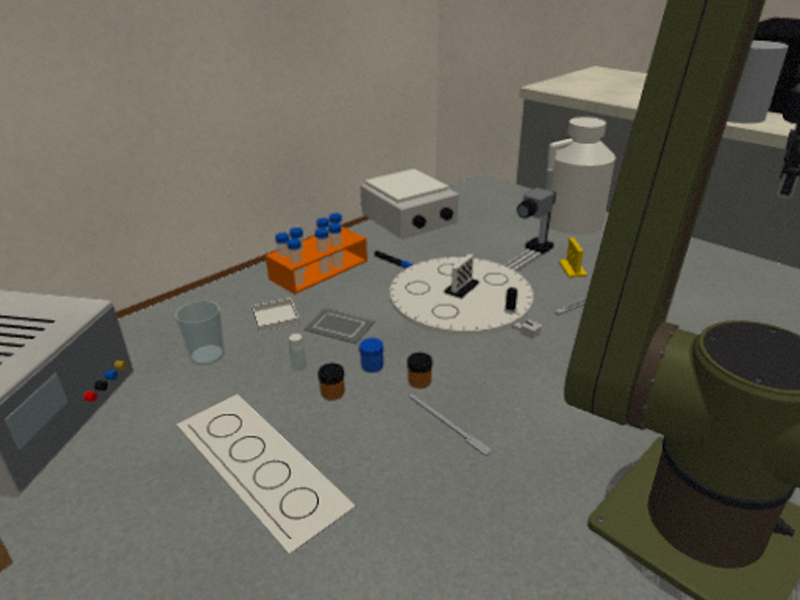

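The top view shows two amber jars (black caps) at about (285,292) and (347,332) in the 800-wide picture. The blue decoy is at (333,288), the vial at (285,240), the dock at (353,222), the disc centre near (468,272) with the handle at (475,331), and the row circles at x≈200, y 267–369. The side view agrees.

```bash
cat > m.py <<'E'
from h import *
def blobs(mask,lo,hi,roi=None):
    n,l,s,ce=cv2.connectedComponentsWithStats(mask.astype(np.uint8))
    return [(ce[i],s[i]) for i in range(1,n) if lo<s[i][4]<hi]
def rings(c,z,roi,thr=110):
    g=cv2.cvtColor(c['img'],cv2.COLOR_RGB2GRAY); x0,y0,x1,y1=roi
    k=4; s=cv2.resize(g[y0:y1,x0:x1],None,fx=k,fy=k,interpolation=cv2.INTER_CUBIC)
    m=(s<thr).astype(np.uint8); out=[]
    cs,h=cv2.findContours(m,cv2.RETR_CCOMP,cv2.CHAIN_APPROX_NONE)
    for q in cs:
        if len(q)<100: continue
        (u,v),(a,b),_=cv2.fitEllipse(q)
        uv=np.array([u,v]); uv=(uv+.5)/k-.5+[x0,y0]
        P=onplane(c,uv,z)[0]
        w=onplane(c,((q[:,0]+.5)/k-.5+[x0,y0]),z); r=np.linalg.norm(w-w.mean(0),axis=1)
        out.append((P.round(1),'R',r.mean().round(1),r.std().round(1),'uv',uv.round(1)))
    return out
E
python3 - <<'E'
from m import *
c=grab('top')
print('row');[print(*r) for r in rings(c,4,(105,150,152,260))]
print('disc');[print(*r) for r in rings(c,30,(250,125,350,222),120)]
print('mark');[print(*r) for r in rings(c,4,(205,118,248,165),100)]
hsv=cv2.cvtColor(c['img'],cv2.COLOR_RGB2HSV); g=hsv[:,:,2]
W=worldmap(c)
print('dark things')
for ce,s in blobs(g<60,15,400): print(ce.round(1),s.tolist(), 'z',np.median(W[int(ce[1]),int(ce[0])]).round(1), W[int(ce[1]),int(ce[0])].round(0), onplane(c,ce,46)[0].round(1))
b=(hsv[:,:,0]>105)&(hsv[:,:,0]<130)&(hsv[:,:,1]>120)
for ce,s in blobs(b,15,400): print('blue',ce.round(1),s.tolist(),W[int(ce[1]),int(ce[0])].round(0))
# white disc
roi=np.zeros_like(g);roi[120:228,245:352]=1
q=max(cv2.findContours(((g>150)&(roi>0)).astype(np.uint8),0,1)[0],key=cv2.contourArea)
e=cv2.fitEllipse(cv2.convexHull(q)); print('disc',e,onplane(c,e[0],30))
s=grab('side'); hs=cv2.cvtColor(s['img'],cv2.COLOR_RGB2HSV)
Ws=worldmap(s)
am=(hs[:,:,0]<16)&(hs[:,:,1]>150)&(hs[:,:,2]>50)
for ce,st in blobs(am,20,600): print('amber',ce.round(1),st.tolist(),Ws[int(ce[1]),int(ce[0])].round(0))
cv2.imwrite('pics/tc.png',cv2.resize(c['img'][110:240,160:360,::-1],None,fx=4,fy=4,interpolation=cv2.INTER_CUBIC))
E
```

```text
row
disc
[ 554.5 -195.6   30. ] R 25.4 9.6 uv [301.5 172.8]
mark
dark things
[58.  69.4] [45, 51, 25, 36, 47] z 476.8 [841. 477. 146.] [884.4 525.3  46. ]
[52.1 74. ] [38, 54, 27, 37, 50] z 487.3 [825. 487. 151.] [870.3 542.3  46. ]
[45.8 78.2] [32, 58, 26, 37, 50] z 508.6 [816. 509. 146.] [857.6 560.4  46. ]
[39.2 81.9] [26, 63, 26, 37, 49] z 523.6 [808. 524. 147.] [846.5 579.5  46. ]
[32.7 85.9] [20, 67, 25, 37, 52] z 539.9 [795. 540. 151.] [834.4 598.1  46. ]
[25.3 88.6] [13, 71, 26, 37, 54] z 557.8 [787. 558. 151.] [826.7 619.5  46. ]
[346.7  86.9] [342, 83, 11, 9, 78] z 58.9 [ 810. -336.   59.] [ 811.5 -341.7   46. ]
[373.   91.5] [368, 88, 11, 8, 81] z 57.0 [ 793. -414.   57.] [ 795.4 -420.8   46. ]
[302.7 101.6] [300, 90, 7, 25, 101] z 14.8 [ 781. -209.   15.] [ 768.9 -206.2   46. ]
[ 24.7 101.3] [18, 92, 14, 20, 35] z 559.6 [751. 560. 150.] [787.7 619.8  46. ]
[ 91.5 116.3] [88, 113, 8, 8, 39] z 420.4 [735. 420.  57.] [737.8 423.6  46. ]
[413.  153.6] [408, 150, 10, 8, 25] z 138.5 [ 585. -488.  138.] [ 601.  -528.7   46. ]
[387.9 165.7] [377, 155, 26, 22, 276] z 143.7 [ 553. 
[... 1050 characters left out ...]
] [839. -78. 104.]
blue [272.6  72.5] [269, 68, 8, 10, 66] [ 841. -113.   98.]
blue [ 98.6 111.5] [96, 109, 6, 6, 27] [751. 401.  55.]
blue [305.4 120.2] [303, 114, 6, 14, 57] [ 721. -216.   13.]
blue [  0.8 148.3] [0, 131, 4, 29, 64] [641. 664.  79.]
blue [212.9 183.7] [206, 177, 14, 14, 147] [529.  70.  50.]
blue [389.4 266.8] [384, 261, 13, 12, 107] [ 286. -395.  156.]
disc ((300.3844299316406, 174.24119567871094), (91.76464080810547, 95.54977416992188), 97.8427734375) [[ 550.26727822 -192.07776396   30.        ]]
amber [268.8 241.8] [262, 237, 14, 11, 81] [427.  58.  25.]
amber [212.6 249.5] [205, 243, 15, 13, 94] [508. 170.  20.]
amber [ 57.3 253.2] [53, 250, 10, 7, 48] [714. 443.  56.]
```

View pics/tc.png

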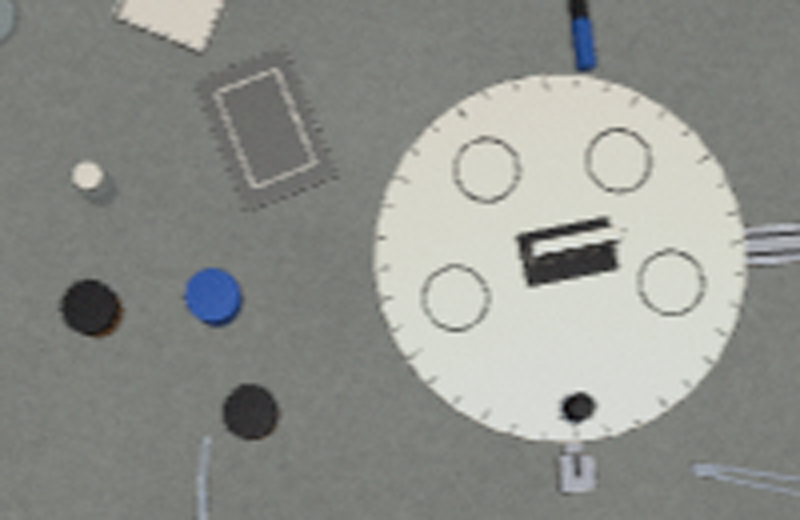

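The crop shows the dock outline corners, four thin-lined circles on the disc, the target's foot with its plate top, and the handle at (578,407). The thin rings need local thresholding.

```bash
cat > m2.py <<'E'
from m import *
def rings2(c,z,roi,sg,blk=41,C=8):
    g=cv2.cvtColor(c['img'],cv2.COLOR_RGB2GRAY); x0,y0,x1,y1=roi; k=4
    s=cv2.resize(g[y0:y1,x0:x1],None,fx=k,fy=k,interpolation=cv2.INTER_CUBIC)
    m=cv2.adaptiveThreshold(s,255,cv2.ADAPTIVE_THRESH_MEAN_C,cv2.THRESH_BINARY_INV if sg<0 else cv2.THRESH_BINARY,blk,-C if sg>0 else C)
    cs,h=cv2.findContours(m,cv2.RETR_CCOMP,cv2.CHAIN_APPROX_NONE)
    return [(( q[:,0]+.5)/k-.5+[x0,y0]) for q in cs if len(q)>70]
def circ(c,z,roi,rmin=20,rmax=27):
    out=[]
    for uv in rings2(c,z,roi,-1):
        w=onplane(c,uv,z)[:,:2]
        A=np.c_[2*w,np.ones(len(w))]; x=np.linalg.lstsq(A,(w**2).sum(1),rcond=None)[0]
        r=np.sqrt(x[2]+x[0]**2+x[1]**2); e=np.abs(np.linalg.norm(w-x[:2],axis=1)-r)
        if rmin<r<rmax and np.ptp(w[:,0])>1.6*r and np.ptp(w[:,1])>1.6*r and e.mean()<1.5: out.append((x[0],x[1],r,e.mean()))
    return np.array(out)
E
python3 - <<'E'
from m2 import *
np.set_printoptions(suppress=True,precision=1)
c=grab('top')
print('row');print(circ(c,4,(105,145,155,265)))
print('spots');print(circ(c,30,(250,125,350,222)))
g=cv2.cvtColor(c['img'],cv2.COLOR_RGB2GRAY)
print('outline')
for uv in rings2(c,4,(212,122,244,162),1,61,10):
    w=onplane(c,uv,4)[:,:2].astype(np.float32); r=cv2.minAreaRect(w); print(r, cv2.boxPoints(r).tolist())
q=np.argwhere((g<60))[:,::-1]
def sel(x0,y0,x1,y1,m=g<60): 
    p=np.argwhere(m)[:,::-1]; return p[(p[:,0]>=x0)&(p[:,0]<x1)&(p[:,1]>=y0)&(p[:,1]<y1)]
h=sel(298,206,312,216); h=onplane(c,h,76)[:,:2]; print('handle',h.mean(0),len(h))
f=sel(286,162,318,184,g<110); r=cv2.minAreaRect(onplane(c,f,38)[:,:2].astype(np.float32)); print('foot',r,cv2.boxPoints(r))
W=worldmap(c); m=np.zeros(g.shape,bool); m[160:184,284:320]=1
m&=(W[:,:,2]>80); P=W[m][:,:2].astype(np.float32); print('plate z>80',m.sum(),cv2.minAreaRect(P),P.mean(0),W[m][:,2].max())
for ro in[(170,175,196,200),(210,200,236,226),(200,170,228,197)]:
    m=np.zeros(g.shape,bool); m[ro[1]:ro[3],ro[0]:ro[2]]=1; m&=W[:,:,2]>38; P=W[m]; print('jar',m.sum(),P.min(0),P.max(0),np.median(P,0))
    mm=np.zeros(g.shape,bool); 
s=grab('side');Ws=worldmap(s)
for k,(x,y) in dict(j0=(521,157),j1=(441,43),b=(528,69)).items():
    m=(np.hypot(Ws[:,:,0]-x,Ws[:,:,1]-y)<35)&(Ws[:,:,2]>10)
    w=Ws[m][:,:2];A=np.c_[2*w,np.ones(len(w))]; X=np.linalg.lstsq(A,(w**2).sum(1),rcond=None)[0];top=(np.hypot(Ws[:,:,0]-x,Ws[:,:,1]-y)<35)&(Ws[:,:,2]>42); t=Ws[top]
    print(k,m.sum(),(t.min(0)+t.max(0))/2,np.median(t,0),len(t))
E
```

```text
row
[[382.4 328.9  26.    0.4]
 [382.6 329.3  21.1   0.4]
 [447.4 326.1  26.1   0.4]
 [447.4 326.4  21.2   0.4]
 [512.3 323.2  26.1   0.5]
 [512.2 323.3  21.    0.3]
 [577.4 320.2  26.1   0.4]
 [577.1 320.3  21.    0.4]]
spots
[[ 522.9 -110.4   26.2    0.4]
 [ 522.8 -110.4   21.2    0.4]
 [ 530.1 -272.1   26.2    0.4]
 [ 529.8 -272.    21.2    0.4]
 [ 619.3 -137.2   26.3    0.4]
 [ 619.3 -137.1   20.9    0.4]
 [ 623.8 -237.    26.1    0.4]
 [ 623.8 -236.9   20.9    0.4]]
outline
((661.5969848632812, 30.183486938476562), (86.26895141601562, 57.274105072021484), 20.341123580932617) [[611.1979370117188, 42.040802001953125], [631.1068725585938, -11.66166877746582], [711.9960327148438, 18.326171875], [692.0870971679688, 72.02864074707031]]
((661.56201171875, 30.192981719970703), (77.91075897216797, 48.169254302978516), 20.667165756225586) [[616.6130981445312, 38.97881317138672], [633.6139526367188, -6.090574264526367], [706.5109252929688, 21.407150268554688], [689.5100708007812, 66.4765396118164]]
handle [ 437.1 -191.7] 31
foot ((554.3765869140625, -194.87283325195312), (38.773773193359375, 69.73684692382812), 9.811321258544922) [[ 529.3 -163.8]
 [ 541.2 -232.5]
 [ 579.4 -225.9]
 [ 567.5 -157.2]]
plate z>80 96 ((489.77783203125, -122.53722381591797), (40.01423645019531, 255.50506591796875), 40.940303802490234) [ 549.  -191.3] 1155.2433604316639
jar 153 [391.  -39.1  38.6] [ 541.3  178.9 1155.2] [522.3 160.2  46.1]
jar 153 [391.  -39.1  40.9] [ 460.8   60.8 1155.2] [440.9  40.4  46.3]
jar 155 [391.  -39.1  39.4] [ 547.4   85.3 1155.2] [526.1  67.2  46.3]
j0 295 [521.1 160.3  45.1] [519.1 161.2  44.6] 135
j1 285 [440.5  43.9  44.8] [439.   45.8  44.7] 126
b 254 [525.   71.2  44.3] [524.9  72.1  44.6] 117
```

```bash
python3 - <<'E'
from m2 import *
np.set_printoptions(suppress=True,precision=1)
for n in('top','side'):
    c=grab(n); W=worldmap(c)
    near=(np.hypot(W[:,:,0]-553,W[:,:,1]+191)<60)&(c['range_z']>0)
    for lo,hi in((60,100),(80,100),(34,46)):
        m=near&(W[:,:,2]>lo)&(W[:,:,2]<hi); P=W[m]; r=cv2.minAreaRect(P[:,:2].astype(np.float32)); print(n,lo,m.sum(),r,P[:,2].max(), P[:,:2].mean(0))
    h=(np.hypot(W[:,:,0]-438,W[:,:,1]+193)<20)&(W[:,:,2]>60)&(c['range_z']>0);P=W[h];print('handle',h.sum(),P.min(0),P.max(0),P.mean(0))
    px=np.round(proj(c,[[553,-191,30]]),1);print(px)
E
```

```text
top 60 117 ((554.2078247070312, -196.11380004882812), (10.537982940673828, 66.35063934326172), 9.334836959838867) 96.74583576737314 [ 553. -195.]
top 80 95 ((554.3703002929688, -196.0924835205078), (10.433494567871094, 66.35913848876953), 8.8785400390625) 96.74583576737314 [ 553.9 -195.9]
top 34 219 ((550.7770385742188, -189.59378051757812), (109.4887924194336, 88.84510803222656), 56.383949279785156) 45.08851950612916 [ 551.8 -193.9]
handle 42 [ 429.5 -203.6   63.5] [ 446.6 -186.4   81.2] [ 437.6 -195.1   74.5]
[[300.  173.3]]
side 60 149 ((552.2814331054688, -192.7235107421875), (11.45921516418457, 70.13994598388672), 10.104249954223633) 92.59475975365865 [ 549.4 -188.6]
side 80 77 ((552.1787719726562, -193.72860717773438), (11.026900291442871, 68.28253936767578), 8.535492897033691) 92.59475975365865 [ 550.6 -190.6]
side 34 118 ((552.505126953125, -192.90298461914062), (41.10768127441406, 73.72850036621094), 8.680647850036621) 45.795587045697744 [ 545.7 -186.4]
handle 48 [ 426.6 -203.3   60.2] [ 445.5 -180.2   75.9] [ 434.3 -190.6   69.7]
[[294.2 184.6]]
```

jog_arm:
  commands:
    - {"grip": 1,"slide": [0.9,0.81,0],"turn": [0,0,0.687]}
    - {"grip": 1,"slide": [0.9,0.81,0],"turn": [0,0,0.687]}
    - {"grip": 1,"slide": [0.9,0.81,0],"turn": [0,0,0.687]}
    - {"grip": 1,"slide": [0.9,0.81,0],"turn": [0,0,0.687]}
    - {"grip": 1,"slide": [0.9,0.81,0],"turn": [0,0,0.687]}
    - {"grip": 1,"slide": [0.9,0.81,0],"turn": [0,0,0.687]}
    - {"grip": 1,"slide": [0.9,0.81,0],"turn": [0,0,0.687]}
    - {"grip": 1,"slide": [0.9,0.81,0],"turn": [0,0,0.687]}
    - {"grip": 1,"slide": [0.9,0.81,0],"turn": [0,0,0.687]}
    - {"grip": 1,"slide": [0.9,0.81,0],"turn": [0,0,0.687]}
    - {"grip": 1,"slide": [0.9,0.81,0],"turn": [0,0,0.687]}
    - {"grip": 1,"slide": [0.9,0.81,0],"turn": [0,0,0.687]}
    - {"grip": 1,"slide": [0.9,0.81,0],"turn": [0,0,0.687]}
    - {"grip": 1,"slide": [0.9,0.81,0],"turn": [0,0,0.687]}
    - {"grip": 1,"slide": [0.9,0.81,0],"turn": [0,0,0.687]}
    - {"grip": 1,"slide": [0.9,0.81,0],"turn": [0,0,0.687]}
    - {"grip": 1,"slide": [0.9,0.81,0],"turn": [0,0,0.687]}
    - {"grip": 1,"slide": [0.9,0.81,0],"turn": [0,0,0.687]}
    - {"grip": 1,"slide": [0,0,0],"turn": [0,0,0]}
    - {"grip": 1,"slide": [0,0,0],"turn": [0,0,0]}
  force: 40

```text
clock: 2.07
eef_pos: [552.6, -190.4, 404.5]
ee_rot: [-0.0, 0.643, 0.766, -0.0]
force: [-1.0, 0.9, 0.6]
width: 85.6
gripper_force: 0.0
```

jog_arm:
  commands:
    - {"grip": 1,"slide": [0.04,-0.14,-0.8],"turn": [0,0,0]}
    - {"grip": 1,"slide": [0,0,-0.9],"turn": [0,0,0]}
    - {"grip": 1,"slide": [0,0,-0.9],"turn": [0,0,0]}
    - {"grip": 1,"slide": [0,0,-0.9],"turn": [0,0,0]}
    - {"grip": 1,"slide": [0,0,-0.9],"turn": [0,0,0]}
    - {"grip": 1,"slide": [0,0,-0.9],"turn": [0,0,0]}
    - {"grip": 1,"slide": [0,0,-0.9],"turn": [0,0,0]}
    - {"grip": 1,"slide": [0,0,-0.9],"turn": [0,0,0]}
    - {"grip": 1,"slide": [0,0,0],"turn": [0,0,0]}
    - {"grip": 0,"slide": [0,0,0],"turn": [0,0,0]}
    - {"grip": 0,"slide": [0,0,0],"turn": [0,0,0]}
    - {"grip": 0,"slide": [0,0,0],"turn": [0,0,0]}
    - {"grip": 0,"slide": [0,0,0],"turn": [0,0,0]}
    - {"grip": 0,"slide": [0,0,0],"turn": [0,0,0]}
    - {"grip": 0,"slide": [0,0,0],"turn": [0,0,0]}
    - {"grip": 0,"slide": [0,0,0],"turn": [0,0,0]}
    - {"grip": 0,"slide": [0,0,0],"turn": [0,0,0]}
  force: 40

```text
clock: 3.48
eef_pos: [552.9, -195.1, 228.0]
ee_rot: [0.001, 0.644, 0.765, 0.0]
force: [-0.3, 0.2, 4.7]
width: 9.3
gripper_force: 45.5
```

jog_arm:
  commands:
    - {"grip": 0,"slide": [0,0,0.6],"turn": [0,0,0]}
    - {"grip": 0,"slide": [0,0,0.9],"turn": [0,0,0]}
    - {"grip": 0,"slide": [0,0,0.9],"turn": [0,0,0]}
    - {"grip": 0,"slide": [0,0,0.6],"turn": [0,0,0]}
    - {"grip": 0,"slide": [0.362,0.751,0],"turn": [0,0,-0.965]}
    - {"grip": 0,"slide": [0.362,0.751,0],"turn": [0,0,-0.965]}
    - {"grip": 0,"slide": [0.362,0.751,0],"turn": [0,0,-0.965]}
    - {"grip": 0,"slide": [0.362,0.751,0],"turn": [0,0,-0.965]}
    - {"grip": 0,"slide": [0.362,0.751,0],"turn": [0,0,-0.965]}
    - {"grip": 0,"slide": [0.362,0.751,0],"turn": [0,0,-0.965]}
    - {"grip": 0,"slide": [0.362,0.751,0],"turn": [0,0,-0.965]}
    - {"grip": 0,"slide": [0.362,0.751,0],"turn": [0,0,-0.965]}
    - {"grip": 0,"slide": [0.362,0.751,0],"turn": [0,0,-0.965]}
    - {"grip": 0,"slide": [0.362,0.751,0],"turn": [0,0,-0.965]}
    - {"grip": 0,"slide": [0.362,0.751,0],"turn": [0,0,-0.965]}
    - {"grip": 0,"slide": [0.362,0.751,0],"turn": [0,0,-0.965]}
    - {"grip": 0,"slide": [0,0,0],"turn": [0,0,0]}
    - {"grip": 0,"slide": [0,0,0],"turn": [0,0,0]}

```text
clock: 4.98
eef_pos: [661.2, 31.4, 301.4]
ee_rot: [0.0, 0.984, 0.177, -0.001]
force: [0.1, 0.0, -0.9]
width: 9.3
gripper_force: 44.6
```

```bash
python3 - <<'E'
from m2 import *
s=grab('side'); p=proj(s,[[661.6,30.2,4]])[0].astype(int); print(p)
cv2.imwrite('pics/s1.png',cv2.resize(s['img'][max(p[1]-80,0):p[1]+50,p[0]-70:p[0]+90,::-1],None,fx=4,fy=4,interpolation=cv2.INTER_CUBIC))
E
```

```text
[216 206]
```

View pics/s1.png

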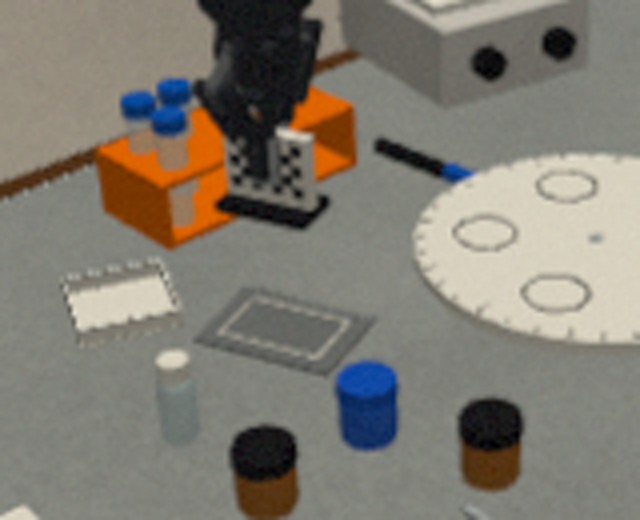

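The target hangs upright and square over the dock (outline at about (285,325) in the crop), with the foot clear. Next I check its offset from the tool.

```bash
python3 - <<'E'
from m2 import *
np.set_printoptions(suppress=True,precision=1)
for n in('side','top'):
    s=grab(n); W=worldmap(s); near=(np.hypot(W[:,:,0]-661,W[:,:,1]-31)<55)&(s['range_z']>0)
    for lo,hi in((98,113),(115,168)):
        m=near&(W[:,:,2]>lo)&(W[:,:,2]<hi); P=W[m]; print(n,lo,m.sum(),cv2.minAreaRect(P[:,:2].astype(np.float32)) if m.sum()>5 else 0)
        if m.sum()>5: d=np.radians(20.4); q=(P[:,:2]-[661.2,31.4])@np.array([[np.cos(d),-np.sin(d)],[np.sin(d),np.cos(d)]]); print(np.percentile(q,[2,98],axis=0), P[:,2].min())
E
```

```text
side 98 164 ((657.9600830078125, 32.40703582763672), (70.16400909423828, 42.15944290161133), 21.923688888549805)
[[-36.6 -16.9]
 [ 30.5  21.6]] 101.98085280659393
side 115 349 ((656.3330688476562, 33.840545654296875), (59.63107681274414, 37.8428955078125), 53.19968795776367)
[[-34.4  -6. ]
 [ 29.1  19.2]] 115.02230289194756
top 98 56 ((639.9400024414062, 32.62596893310547), (30.72508430480957, 36.77548599243164), 89.74525451660156)
[[-36.2 -10. ]
 [ -2.6  17. ]] 104.83053170284279
top 115 63 ((638.9901123046875, 28.941722869873047), (25.213518142700195, 34.677337646484375), 12.581642150878906)
[[-35.  -12.6]
 [ -8.2  14.7]] 115.49349211511594
```

jog_arm:
  commands:
    - {"grip": 0,"slide": [0.1,-0.05,-0.7],"turn": [0,0,0]}
    - {"grip": 0,"slide": [0,0,-0.9],"turn": [0,0,0]}
    - {"grip": 0,"slide": [0,0,-0.9],"turn": [0,0,0]}
    - {"grip": 0,"slide": [0,0,-0.8],"turn": [0,0,0]}
    - {"grip": 0,"slide": [0,0,-0.4],"turn": [0,0,0]}
    - {"grip": 0,"slide": [0,0,-0.2],"turn": [0,0,0]}
    - {"grip": 0,"slide": [0,0,-0.06],"turn": [0,0,0]}
    - {"grip": 0,"slide": [0,0,0],"turn": [0,0,0]}

```text
clock: 5.8
eef_pos: [663.9, 28.6, 203.6]
ee_rot: [0.0, 0.985, 0.175, 0.0]
force: [1.1, 1.0, -1.1]
width: 9.7
gripper_force: 44.5
```

jog_arm:
  commands:
    - {"grip": 0,"slide": [0,0,-0.04],"turn": [0,0,0]}
    - {"grip": 0,"slide": [0,0,0],"turn": [0,0,0]}
    - {"grip": 0.6,"slide": [0,0,0],"turn": [0,0,0]}
    - {"grip": 0.6,"slide": [0,0,0],"turn": [0,0,0]}
    - {"grip": 0.6,"slide": [0,0,0],"turn": [0,0,0]}
    - {"grip": 0.6,"slide": [0,0,0],"turn": [0,0,0]}
    - {"grip": 0.6,"slide": [0,0,0.5],"turn": [0,0,0]}
    - {"grip": 0.6,"slide": [0,0,0.9],"turn": [0,0,0]}
    - {"grip": 0.6,"slide": [0,0,0.9],"turn": [0,0,0]}
    - {"grip": 0.6,"slide": [-0.8,0,0.9],"turn": [0,0,0.8]}
    - {"grip": 0.6,"slide": [-0.8,0,0.5],"turn": [0,0,0.8]}
    - {"grip": 0.6,"slide": [-0.8,0,0],"turn": [0,0,0.8]}
    - {"grip": 0.6,"slide": [-0.8,0,0],"turn": [0,0,0.8]}
    - {"grip": 0.6,"slide": [-0.8,0,0],"turn": [0,0,0.8]}
    - {"grip": 0.6,"slide": [-0.8,0,0],"turn": [0,0,0.8]}
    - {"grip": 0.6,"slide": [0,0,0],"turn": [0,0,0]}

```text
clock: 7.13
eef_pos: [539.4, 29.2, 295.3]
ee_rot: [-0.001, 0.893, 0.449, -0.002]
force: [-0.7, -0.6, -0.2]
width: 51.7
gripper_force: 0.0
```

```bash
cat > chk.py <<'E'
from m2 import *
np.set_printoptions(suppress=True,precision=1)
def target():
  for n in('side','top'):
    s=grab(n); W=worldmap(s); near=(np.hypot(W[:,:,0]-661,W[:,:,1]-31)<55)&(s['range_z']>0)
    for lo,hi in((7,18),(50,70)):
        m=near&(W[:,:,2]>lo)&(W[:,:,2]<hi); P=W[m]
        if m.sum()>5: print(n,lo,m.sum(),cv2.minAreaRect(P[:,:2].astype(np.float32)),P[:,2].max())
def jars(n='side'):
    s=grab(n); hs=cv2.cvtColor(s['img'],cv2.COLOR_RGB2HSV); W=worldmap(s); out=[]
    am=(hs[:,:,0]<16)&(hs[:,:,1]>150)&(hs[:,:,2]>50)
    for ce,st in blobs(am,20,600):
        p=W[int(ce[1]),int(ce[0])]
        if p[0]>650 and p[1]>300: continue
        d=p-np.array([-93.8,606.5,p[2]]); d/=np.linalg.norm(d[:2])
        q=p+d*20; near=(np.hypot(W[:,:,0]-q[0],W[:,:,1]-q[1])<32)
        base=30 if p[2]>42 else 0
        t=W[near&(W[:,:,2]>base+40)&(W[:,:,2]<base+52)]
        print('jar body',p.round(0),'cap c',((np.percentile(t,2,axis=0)+np.percentile(t,98,axis=0))/2).round(1) if len(t) else 0,len(t))
E
python3 -c "
from chk import *
target();jars()
print(ctrl.observe()['eef_pos'])"
```

```text
side 7 144 ((662.94287109375, 32.120033264160156), (69.68817138671875, 38.9827995300293), 19.030826568603516) 17.78758328398999
side 50 135 ((662.8366088867188, 31.731243133544922), (66.89189147949219, 15.412774085998535), 22.065845489501953) 66.55081564453076
jar body [428.  57.  24.] cap c [440.1  45.   44.2] 137
jar body [507. 171.  21.] cap c [519.5 161.5  43.1] 149
[544.6  29.  295.8]
```

jog_arm:
  commands:
    - {"grip": 0.75,"slide": [-0.412,0.058,0],"turn": [0,0,-0.995]}
    - {"grip": 0.75,"slide": [-0.412,0.058,0],"turn": [0,0,-0.995]}
    - {"grip": 0.75,"slide": [-0.412,0.058,0],"turn": [0,0,-0.995]}
    - {"grip": 0.75,"slide": [-0.412,0.058,0],"turn": [0,0,-0.995]}
    - {"grip": 0.75,"slide": [-0.412,0.058,0],"turn": [0,0,-0.995]}
    - {"grip": 0.75,"slide": [-0.412,0.058,0],"turn": [0,0,-0.995]}
    - {"grip": 0.75,"slide": [-0.412,0.058,0],"turn": [0,0,-0.995]}
    - {"grip": 0.75,"slide": [-0.412,0.058,0],"turn": [0,0,-0.995]}
    - {"grip": 0.75,"slide": [-0.412,0.058,0],"turn": [0,0,-0.995]}
    - {"grip": 0.75,"slide": [-0.412,0.058,0],"turn": [0,0,-0.995]}
    - {"grip": 0.75,"slide": [0,0,-0.9],"turn": [0,0,0]}
    - {"grip": 0.75,"slide": [0,0,-0.9],"turn": [0,0,0]}
    - {"grip": 0.75,"slide": [0,0,0],"turn": [0,0,0]}
    - {"grip": 0.75,"slide": [0,0,0],"turn": [0,0,0]}

```text
clock: 8.45
eef_pos: [441.6, 43.5, 249.3]
ee_rot: [0.0, 0.991, -0.133, -0.001]
force: [-1.0, 0.3, 1.1]
width: 63.9
gripper_force: 0.0
```

jog_arm:
  commands:
    - {"grip": 0.75,"slide": [0,0,-0.9],"turn": [0,0,0]}
    - {"grip": 0.75,"slide": [0,0,-0.9],"turn": [0,0,0]}
    - {"grip": 0.75,"slide": [0,0,-0.6],"turn": [0,0,0]}
    - {"grip": 0.75,"slide": [0,0,-0.32],"turn": [0,0,0]}
    - {"grip": 0.75,"slide": [0,0,0],"turn": [0,0,0]}
    - {"grip": 0.2,"slide": [0,0,0],"turn": [0,0,0]}
    - {"grip": 0.2,"slide": [0,0,0],"turn": [0,0,0]}
    - {"grip": 0.2,"slide": [0,0,0],"turn": [0,0,0]}
    - {"grip": 0.2,"slide": [0,0,0],"turn": [0,0,0]}
    - {"grip": 0.2,"slide": [0,0,0],"turn": [0,0,0]}
  force: 30

```text
clock: 9.28
eef_pos: [441.5, 43.5, 182.8]
ee_rot: [-0.0, 0.991, -0.133, 0.002]
force: [-0.1, 0.4, 6.8]
width: 39.1
gripper_force: 30.6
```

jog_arm:
  commands:
    - {"grip": 0.2,"slide": [0,0,0.9],"turn": [0,0,0]}
    - {"grip": 0.2,"slide": [0,0,0.9],"turn": [0,0,0]}
    - {"grip": 0.2,"slide": [0,0,0.9],"turn": [0,0,0]}
    - {"grip": 0.2,"slide": [0,0,0.9],"turn": [0,0,0]}
    - {"grip": 0.2,"slide": [0.714,-0.723,0],"turn": [0,0,0]}
    - {"grip": 0.2,"slide": [0.714,-0.723,0],"turn": [0,0,0]}
    - {"grip": 0.2,"slide": [0.714,-0.723,0],"turn": [0,0,0]}
    - {"grip": 0.2,"slide": [0.714,-0.723,0],"turn": [0,0,0]}
    - {"grip": 0.2,"slide": [0.714,-0.723,0],"turn": [0,0,0]}
    - {"grip": 0.2,"slide": [0.714,-0.723,0],"turn": [0,0,0]}
    - {"grip": 0.2,"slide": [0.714,-0.723,0],"turn": [0,0,0]}
    - {"grip": 0.2,"slide": [0.714,-0.723,0],"turn": [0,0,0]}
    - {"grip": 0.2,"slide": [0.714,-0.723,0],"turn": [0,0,0]}
    - {"grip": 0.2,"slide": [0.714,-0.723,0],"turn": [0,0,0]}
    - {"grip": 0.2,"slide": [0,0,0],"turn": [0,0,0]}
    - {"grip": 0.2,"slide": [0,0,0],"turn": [0,0,0]}

```text
clock: 10.62
eef_pos: [619.7, -138.2, 271.5]
ee_rot: [-0.0, 0.991, -0.133, -0.0]
force: [-1.0, 0.7, -1.2]
width: 39.4
gripper_force: 30.6
```

jog_arm:
  commands:
    - {"grip": 0.2,"slide": [0,0,-0.8],"turn": [0,0,0]}
    - {"grip": 0.2,"slide": [0,0,-0.8],"turn": [0,0,0]}
    - {"grip": 0.2,"slide": [0,0,-0.5],"turn": [0,0,0]}
    - {"grip": 0.2,"slide": [0,0,-0.2],"turn": [0,0,0]}
    - {"grip": 0.2,"slide": [0,0,-0.08],"turn": [0,0,0]}
    - {"grip": 0.2,"slide": [0,0,0],"turn": [0,0,0]}
    - {"grip": 0.2,"slide": [0,0,0],"turn": [0,0,0]}

```text
clock: 11.2
eef_pos: [618.5, -136.5, 212.9]
ee_rot: [-0.0, 0.991, -0.132, -0.0]
force: [-1.5, 1.1, 2.6]
width: 39.5
gripper_force: 30.8
```

jog_arm:
  commands:
    - {"grip": 0.75,"slide": [0,0,0],"turn": [0,0,0]}
    - {"grip": 0.75,"slide": [0,0,0],"turn": [0,0,0]}
    - {"grip": 0.75,"slide": [0,0,0],"turn": [0,0,0]}
    - {"grip": 0.75,"slide": [0,0,0.4],"turn": [0,0,0]}
    - {"grip": 0.75,"slide": [0,0,0.8],"turn": [0,0,0]}
    - {"grip": 0.75,"slide": [0,0,0.8],"turn": [0,0,0]}
    - {"grip": 0.75,"slide": [0,0,0.4],"turn": [0,0,0]}
    - {"grip": 0.75,"slide": [-0.303,0.911,0],"turn": [0,0,0]}
    - {"grip": 0.75,"slide": [-0.303,0.911,0],"turn": [0,0,0]}
    - {"grip": 0.75,"slide": [-0.303,0.911,0],"turn": [0,0,0]}
    - {"grip": 0.75,"slide": [-0.303,0.911,0],"turn": [0,0,0]}
    - {"grip": 0.75,"slide": [-0.303,0.911,0],"turn": [0,0,0]}
    - {"grip": 0.75,"slide": [-0.303,0.911,0],"turn": [0,0,0]}
    - {"grip": 0.75,"slide": [-0.303,0.911,0],"turn": [0,0,0]}
    - {"grip": 0.75,"slide": [-0.303,0.911,0],"turn": [0,0,0]}
    - {"grip": 0.75,"slide": [-0.303,0.911,0],"turn": [0,0,0]}
    - {"grip": 0.75,"slide": [-0.303,0.911,0],"turn": [0,0,0]}
    - {"grip": 0.75,"slide": [-0.303,0.911,0],"turn": [0,0,0]}
    - {"grip": 0.75,"slide": [-0.303,0.911,0],"turn": [0,0,0]}
    - {"grip": 0.75,"slide": [-0.303,0.911,0],"turn": [0,0,0]}

```text
clock: 12.87
eef_pos: [520.3, 159.9, 272.7]
ee_rot: [-0.0, 0.991, -0.133, 0.0]
force: [0.9, -0.4, -0.1]
width: 64.1
gripper_force: 0.0
```

```bash
python3 -c "
from chk import *
jars()
c=grab('top');W=worldmap(c);near=(np.hypot(W[:,:,0]-619,W[:,:,1]+137)<32)&(W[:,:,2]>68)&(W[:,:,2]<85);P=W[near];print(near.sum(),(P.min(0)+P.max(0))/2)
print(ctrl.observe()['eef_pos'])"
```

```text
jar body [ 2140. -1270.  -671.] cap c 0 0
jar body [ 845. -174.   25.] cap c 0 0
jar body [ 604. -123.   51.] cap c [ 616.  -133.6   73.5] 79
jar body [506. 172.  23.] cap c [519.6 161.5  43.7] 150
152 [ 617.6 -137.2   75. ]
[519.5 161.5 272.6]
```

jog_arm:
  commands:
    - {"grip": 0.75,"slide": [0,0,-0.9],"turn": [0,0,0]}
    - {"grip": 0.75,"slide": [0,0,-0.9],"turn": [0,0,0]}
    - {"grip": 0.75,"slide": [0,0,-0.9],"turn": [0,0,0]}
    - {"grip": 0.75,"slide": [0,0,-0.6],"turn": [0,0,0]}
    - {"grip": 0.75,"slide": [0,0,-0.32],"turn": [0,0,0]}
    - {"grip": 0.75,"slide": [0,0,0],"turn": [0,0,0]}
    - {"grip": 0.2,"slide": [0,0,0],"turn": [0,0,0]}
    - {"grip": 0.2,"slide": [0,0,0],"turn": [0,0,0]}
    - {"grip": 0.2,"slide": [0,0,0],"turn": [0,0,0]}
    - {"grip": 0.2,"slide": [0,0,0],"turn": [0,0,0]}
    - {"grip": 0.2,"slide": [0,0,0],"turn": [0,0,0]}
    - {"grip": 0.2,"slide": [0,0,0.9],"turn": [0,0,0]}
    - {"grip": 0.2,"slide": [0,0,0.9],"turn": [0,0,0]}
    - {"grip": 0.2,"slide": [0,0,0.9],"turn": [0,0,0]}
    - {"grip": 0.2,"slide": [0,0,0.9],"turn": [0,0,0]}

```text
clock: 14.22
eef_pos: [520.3, 158.8, 272.7]
ee_rot: [0.0, 0.991, -0.133, -0.0]
force: [-1.5, -0.0, -0.2]
width: 39.3
gripper_force: 30.6
```

jog_arm:
  commands:
    - {"grip": 0.2,"slide": [0.008,-0.979,0],"turn": [0,0,0]}
    - {"grip": 0.2,"slide": [0.008,-0.979,0],"turn": [0,0,0]}
    - {"grip": 0.2,"slide": [0.008,-0.979,0],"turn": [0,0,0]}
    - {"grip": 0.2,"slide": [0.008,-0.979,0],"turn": [0,0,0]}
    - {"grip": 0.2,"slide": [0.008,-0.979,0],"turn": [0,0,0]}
    - {"grip": 0.2,"slide": [0.008,-0.979,0],"turn": [0,0,0]}
    - {"grip": 0.2,"slide": [0.008,-0.979,0],"turn": [0,0,0]}
    - {"grip": 0.2,"slide": [0.008,-0.979,0],"turn": [0,0,0]}
    - {"grip": 0.2,"slide": [0.008,-0.979,0],"turn": [0,0,0]}
    - {"grip": 0.2,"slide": [0.008,-0.979,0],"turn": [0,0,0]}
    - {"grip": 0.2,"slide": [0.008,-0.979,0],"turn": [0,0,0]}
    - {"grip": 0.2,"slide": [0,0,0],"turn": [0,0,0]}
    - {"grip": 0.2,"slide": [0,0,-0.8],"turn": [0,0,0]}
    - {"grip": 0.2,"slide": [0,0,-0.8],"turn": [0,0,0]}
    - {"grip": 0.2,"slide": [0,0,-0.5],"turn": [0,0,0]}
    - {"grip": 0.2,"slide": [0,0,-0.2],"turn": [0,0,0]}
    - {"grip": 0.2,"slide": [0,0,-0.08],"turn": [0,0,0]}
    - {"grip": 0.2,"slide": [0,0,0],"turn": [0,0,0]}

```text
clock: 15.72
eef_pos: [522.6, -109.7, 212.9]
ee_rot: [-0.0, 0.991, -0.132, -0.0]
force: [-0.0, 1.0, -0.5]
width: 39.4
gripper_force: 30.8
```

jog_arm:
  commands:
    - {"grip": 0.75,"slide": [0,0,0],"turn": [0,0,0]}
    - {"grip": 0.75,"slide": [0,0,0],"turn": [0,0,0]}
    - {"grip": 0.75,"slide": [0,0,0],"turn": [0,0,0]}
    - {"grip": 0.75,"slide": [0,0,0.4],"turn": [0,0,0]}
    - {"grip": 0.75,"slide": [0,0,0.8],"turn": [0,0,0]}
    - {"grip": 0.75,"slide": [0,0,0.8],"turn": [0,0,0]}
    - {"grip": 0.75,"slide": [0,0,0.8],"turn": [0,0,0]}
    - {"grip": 0.6,"slide": [-0.68,-0.67,0.4],"turn": [0,0,0.51]}
    - {"grip": 0.6,"slide": [-0.68,-0.67,0],"turn": [0,0,0.51]}
    - {"grip": 0.6,"slide": [-0.68,-0.67,0],"turn": [0,0,0.51]}
    - {"grip": 0.6,"slide": [-0.68,-0.67,0],"turn": [0,0,0.51]}
    - {"grip": 0.6,"slide": [-0.68,-0.67,0],"turn": [0,0,0.51]}
    - {"grip": 0.6,"slide": [0,0,0],"turn": [0,0,0]}
    - {"grip": 0.6,"slide": [0,0,0],"turn": [0,0,0]}

```text
clock: 16.88
eef_pos: [437.3, -194.7, 293.0]
ee_rot: [0.0, 1.0, 0.018, 0.0]
force: [0.2, -0.2, -0.2]
width: 51.1
gripper_force: 0.0
```

```bash
python3 -c "
from chk import *
target()
c=grab('top');W=worldmap(c)
for x,y in((619,-137),(523,-110)):
  near=(np.hypot(W[:,:,0]-x,W[:,:,1]-y)<32)&(W[:,:,2]>68)&(W[:,:,2]<85);P=W[near];print(near.sum(),(P.min(0)+P.max(0))/2)
print(ctrl.observe()['eef_pos'])
o=c['img'][100:250,150:360,::-1];cv2.imwrite('pics/t2.png',cv2.resize(o,None,fx=3.5,fy=3.5,interpolation=cv2.INTER_CUBIC))"
```

```text
side 7 151 ((661.5775146484375, 32.57746124267578), (70.50665283203125, 41.12254333496094), 25.841358184814453) 17.91786979941844
side 50 132 ((663.2015380859375, 31.62407875061035), (68.35067749023438, 16.56389808654785), 16.78922462463379) 67.86032077380526
top 7 259 ((660.9642944335938, 29.005626678466797), (106.01093292236328, 72.27833557128906), 22.197019577026367) 16.828220707480114
top 50 84 ((665.3140869140625, 28.206172943115234), (66.9653549194336, 10.308829307556152), 19.921377182006836) 69.21000468968941
154 [ 617.8 -137.3   75.1]
155 [ 522.  -110.8   74.7]
[ 438.5 -193.9  292.6]
```

View pics/t2.png

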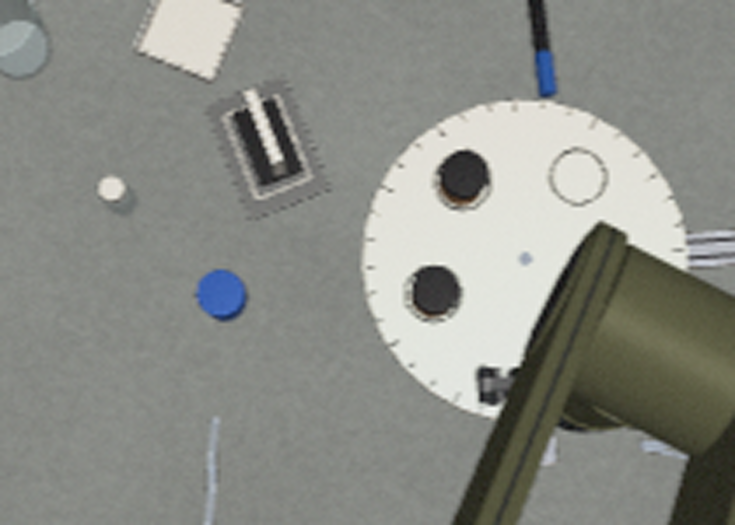

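The target sits inside the outline at about (268,145). The jars stand on the two left circles at (464,176) and (436,291), and the gripper is over the handle at home. Next I lower and cage the handle.

jog_arm:
  commands:
    - {"grip": 0.6,"slide": [0,0,-0.9],"turn": [0,0,0]}
    - {"grip": 0.6,"slide": [0,0,-0.9],"turn": [0,0,0]}
    - {"grip": 0.6,"slide": [0,0,-0.9],"turn": [0,0,0]}
    - {"grip": 0.6,"slide": [0,0,-0.46],"turn": [0,0,0]}
    - {"grip": 0.6,"slide": [0,0,0],"turn": [0,0,0]}
    - {"grip": 0.27,"slide": [0,0,0],"turn": [0,0,0]}
    - {"grip": 0.27,"slide": [0,0,0],"turn": [0,0,0]}
    - {"grip": 0.27,"slide": [0,0,0],"turn": [0,0,0]}
    - {"grip": 0.27,"slide": [0,0,0],"turn": [0,0,0]}
    - {"grip": 0.27,"slide": [0,0,0],"turn": [0,0,0]}
  force: 20

```text
clock: 17.87
eef_pos: [438.3, -194.2, 214.1]
ee_rot: [0.0, 1.0, 0.02, 0.001]
force: [-0.0, 0.9, 0.6]
width: 23.5
gripper_force: 0.1
```

```bash
python3 -c "
import numpy as np
# CCW steps of the handle about the axis; start pos (437.8,-194.2) commanded
R=115;a0=np.radians(182.2)
for d,n in((0.1,32),):
  for i in range(n):
    a=a0+i*d;b=a+d
    print(i+1,round(R*(np.cos(b)-np.cos(a))/25,2),round(R*(np.sin(b)-np.sin(a))/25,2))
"
```

```text
1 0.04 -0.46
2 0.09 -0.45
3 0.13 -0.44
4 0.17 -0.43
5 0.22 -0.41
6 0.26 -0.38
7 0.29 -0.36
8 0.33 -0.32
9 0.36 -0.29
10 0.38 -0.25
11 0.41 -0.21
12 0.43 -0.17
13 0.44 -0.13
14 0.45 -0.08
15 0.46 -0.04
16 0.46 0.01
17 0.46 0.05
18 0.45 0.1
19 0.44 0.14
20 0.42 0.19
21 0.4 0.23
22 0.37 0.27
23 0.35 0.3
24 0.31 0.34
25 0.28 0.37
26 0.24 0.39
27 0.2 0.41
28 0.16 0.43
29 0.12 0.45
30 0.07 0.45
31 0.02 0.46
32 -0.02 0.46
```

jog_arm:
  commands:
    - {"grip": 0.27,"slide": [0.01,-0.23,0],"turn": [0,0,0.417]}
    - {"grip": 0.27,"slide": [0.03,-0.23,0],"turn": [0,0,0.416]}
    - {"grip": 0.27,"slide": [0.09,-0.45,0],"turn": [0,0,0.833]}
    - {"grip": 0.27,"slide": [0.13,-0.44,0],"turn": [0,0,0.833]}
    - {"grip": 0.27,"slide": [0.17,-0.43,0],"turn": [0,0,0.833]}
    - {"grip": 0.27,"slide": [0.22,-0.41,0],"turn": [0,0,0.833]}
    - {"grip": 0.27,"slide": [0.26,-0.38,0],"turn": [0,0,0.833]}
    - {"grip": 0.27,"slide": [0.29,-0.36,0],"turn": [0,0,0.833]}
    - {"grip": 0.27,"slide": [0.17,-0.16,0],"turn": [0,0,0.417]}
    - {"grip": 0.27,"slide": [0.16,-0.16,0],"turn": [0,0,0.416]}
    - {"grip": 0.27,"slide": [0,0,0],"turn": [0,0,0]}

```text
clock: 18.78
eef_pos: [476.7, -276.1, 213.7]
ee_rot: [0.001, 0.913, 0.408, 0.0]
force: [-0.9, 0.6, 1.5]
width: 23.1
gripper_force: 0.0
```

jog_arm:
  commands:
    - {"grip": 0.27,"slide": [0.18,-0.15,0],"turn": [0,0,0.417]}
    - {"grip": 0.27,"slide": [0.18,-0.14,0],"turn": [0,0,0.416]}
    - {"grip": 0.27,"slide": [0.38,-0.25,0],"turn": [0,0,0.833]}
    - {"grip": 0.27,"slide": [0.41,-0.21,0],"turn": [0,0,0.833]}
    - {"grip": 0.27,"slide": [0.43,-0.17,0],"turn": [0,0,0.833]}
    - {"grip": 0.27,"slide": [0.44,-0.13,0],"turn": [0,0,0.833]}
    - {"grip": 0.27,"slide": [0.45,-0.08,0],"turn": [0,0,0.833]}
    - {"grip": 0.27,"slide": [0.46,-0.04,0],"turn": [0,0,0.833]}
    - {"grip": 0.27,"slide": [0.46,0.01,0],"turn": [0,0,0.833]}
    - {"grip": 0.27,"slide": [0.46,0.05,0],"turn": [0,0,0.833]}
    - {"grip": 0.27,"slide": [0.45,0.1,0],"turn": [0,0,0.833]}
    - {"grip": 0.27,"slide": [0.44,0.14,0],"turn": [0,0,0.833]}
    - {"grip": 0.27,"slide": [0.42,0.19,0],"turn": [0,0,0.833]}
    - {"grip": 0.27,"slide": [0.4,0.23,0],"turn": [0,0,0.833]}
    - {"grip": 0.27,"slide": [0.37,0.27,0],"turn": [0,0,0.833]}
    - {"grip": 0.27,"slide": [0.18,0.15,0],"turn": [0,0,0.417]}
    - {"grip": 0.27,"slide": [0.17,0.15,0],"turn": [0,0,0.416]}
    - {"grip": 0.27,"slide": [0,0,0],"turn": [0,0,0]}

```text
clock: 20.28
eef_pos: [633.5, -271.6, 213.3]
ee_rot: [0.0, 0.39, 0.921, 0.0]
force: [0.4, 0.4, -0.4]
width: 22.9
gripper_force: 0.0
```

jog_arm:
  commands:
    - {"grip": 0.27,"slide": [0.16,0.17,0],"turn": [0,0,0.417]}
    - {"grip": 0.27,"slide": [0.15,0.17,0],"turn": [0,0,0.416]}
    - {"grip": 0.27,"slide": [0.28,0.37,0],"turn": [0,0,0.833]}
    - {"grip": 0.27,"slide": [0.24,0.39,0],"turn": [0,0,0.833]}
    - {"grip": 0.27,"slide": [0.2,0.41,0],"turn": [0,0,0.833]}
    - {"grip": 0.27,"slide": [0.16,0.43,0],"turn": [0,0,0.833]}
    - {"grip": 0.27,"slide": [0.12,0.45,0],"turn": [0,0,0.833]}
    - {"grip": 0.27,"slide": [0.07,0.45,0],"turn": [0,0,0.833]}
    - {"grip": 0.27,"slide": [0.01,0.23,0],"turn": [0,0,0.417]}
    - {"grip": 0.27,"slide": [0.01,0.23,0],"turn": [0,0,0.416]}
    - {"grip": 0.27,"slide": [0,0,0],"turn": [0,0,0]}
    - {"grip": 0.6,"slide": [0,0,0],"turn": [0,0,0]}
    - {"grip": 0.6,"slide": [0,0,0],"turn": [0,0,0]}
    - {"grip": 0.6,"slide": [0,0,0],"turn": [0,0,0]}
    - {"grip": 0.6,"slide": [0,0,0.6],"turn": [0,0,0]}
    - {"grip": 0.6,"slide": [0,0,0.9],"turn": [0,0,0]}
    - {"grip": 0.6,"slide": [0,0,0.5],"turn": [0,0,0]}

```text
clock: 21.7
eef_pos: [668.6, -190.4, 264.8]
ee_rot: [0.001, 0.002, 1.0, -0.0]
force: [1.1, -0.4, 1.0]
width: 51.1
gripper_force: 0.0
```

```bash
cat > rot.py <<'E'
from chk import *
def disc(zhandle=True):
    for n in('top','side'):
        c=grab(n);W=worldmap(c);ok=c['range_z']>0
        d=np.hypot(W[:,:,0]-552.8,W[:,:,1]+190.1)
        m=ok&(d<140)&(W[:,:,2]>62)&(W[:,:,2]<84)
        for ce,s in blobs(m,15,400):
            l=m.copy();x,y,w,h=s[:4];P=W[y:y+h,x:x+w][m[y:y+h,x:x+w]]
            q=(P.min(0)+P.max(0))/2; v=q[:2]-[552.8,-190.1]
            print(n,s[4],q,'r',np.hypot(*v),'deg',np.degrees(np.arctan2(v[1],v[0])))
E
python3 -c "
from rot import *
disc();print(ctrl.observe()['joints'],ctrl.observe()['eef_pos'])"
```

```text
top 41 [ 667.2 -190.4   72.8] r 114.38242950680504 deg -0.14790411073001253
side 95 [ 577.  -267.3   70.4] r 80.91918116987829 deg -72.62512598974654
side 29 [ 662.8 -188.    69. ] r 110.02408992187364 deg 1.1185772528266071
side 117 [ 484.  -238.3   69.5] r 83.94765266331869 deg -144.99134488537058
[-0.3  0.6  1.4  0.   1.1 -1.9] [ 669.4 -190.6  266.4]
```

jog_arm:
  commands:
    - {"grip": 0.6,"slide": [0,0,0],"turn": [0,0,-0.97]}
    - {"grip": 0.6,"slide": [0,0,0],"turn": [0,0,-0.97]}
    - {"grip": 0.6,"slide": [0,0,0],"turn": [0,0,-0.97]}
    - {"grip": 0.6,"slide": [0,0,0],"turn": [0,0,-0.97]}
    - {"grip": 0.6,"slide": [0,0,0],"turn": [0,0,-0.97]}
    - {"grip": 0.6,"slide": [0,0,0],"turn": [0,0,-0.97]}
    - {"grip": 0.6,"slide": [0,0,0],"turn": [0,0,-0.97]}
    - {"grip": 0.6,"slide": [0,0,0],"turn": [0,0,-0.97]}
    - {"grip": 0.6,"slide": [0,0,0],"turn": [0,0,-0.97]}
    - {"grip": 0.6,"slide": [0,0,0],"turn": [0,0,-0.97]}
    - {"grip": 0.6,"slide": [0,0,0],"turn": [0,0,-0.97]}
    - {"grip": 0.6,"slide": [0,0,0],"turn": [0,0,-0.97]}
    - {"grip": 0.6,"slide": [0,0,0],"turn": [0,0,-0.97]}
    - {"grip": 0.6,"slide": [0,0,0],"turn": [0,0,-0.97]}
    - {"grip": 0.6,"slide": [0,0,0],"turn": [0,0,-0.97]}
    - {"grip": 0.6,"slide": [0,0,0],"turn": [0,0,-0.97]}
    - {"grip": 0.6,"slide": [0,0,0],"turn": [0,0,-0.97]}
    - {"grip": 0.6,"slide": [0,0,0],"turn": [0,0,-0.97]}
    - {"grip": 0.6,"slide": [0,0,0],"turn": [0,0,-0.97]}
    - {"grip": 0.6,"slide": [0,0,0],"turn": [0,0,-0.97]}

```text
clock: 23.47
eef_pos: [667.8, -189.9, 262.0]
ee_rot: [-0.001, 0.92, 0.391, -0.001]
force: [0.0, 0.4, 0.3]
width: 51.2
gripper_force: 0.0
```

jog_arm:
  commands:
    - {"grip": 0.6,"slide": [0,0,0],"turn": [0,0,-0.97]}
    - {"grip": 0.6,"slide": [0,0,0],"turn": [0,0,-0.97]}
    - {"grip": 0.6,"slide": [0,0,0],"turn": [0,0,-0.97]}
    - {"grip": 0.6,"slide": [0,0,0],"turn": [0,0,-0.97]}
    - {"grip": 0.6,"slide": [0,0,0],"turn": [0,0,-0.97]}
    - {"grip": 0.6,"slide": [0,0,0],"turn": [0,0,-0.97]}
    - {"grip": 0.6,"slide": [0,0,0],"turn": [0,0,-0.97]}
    - {"grip": 0.6,"slide": [0,0,0],"turn": [0,0,0]}
    - {"grip": 0.6,"slide": [0,0,0],"turn": [0,0,0]}

```text
clock: 24.22
eef_pos: [667.9, -189.9, 262.3]
ee_rot: [-0.0, 1.0, -0.001, -0.001]
force: [0.0, -0.2, -0.7]
width: 51.4
gripper_force: 0.0
```

jog_arm:
  commands:
    - {"grip": 0.6,"slide": [0,0,-0.9],"turn": [0,0,0]}
    - {"grip": 0.6,"slide": [0,0,-0.9],"turn": [0,0,0]}
    - {"grip": 0.6,"slide": [0,0,-0.2],"turn": [0,0,0]}
    - {"grip": 0.27,"slide": [0,0,0],"turn": [0,0,0]}
    - {"grip": 0.27,"slide": [0,0,0],"turn": [0,0,0]}
    - {"grip": 0.27,"slide": [0,0,0],"turn": [0,0,0]}
    - {"grip": 0.27,"slide": [0,0,0],"turn": [0,0,0]}

```text
clock: 24.8
eef_pos: [668.8, -190.1, 214.7]
ee_rot: [0.0, 1.0, -0.002, 0.001]
force: [0.1, -0.2, -0.3]
width: 23.0
gripper_force: 0.0
```

jog_arm:
  commands:
    - {"grip": 0.27,"slide": [-0.01,0.23,0],"turn": [0,0,0.417]}
    - {"grip": 0.27,"slide": [-0.01,0.23,0],"turn": [0,0,0.416]}
    - {"grip": 0.27,"slide": [-0.07,0.455,0],"turn": [0,0,0.833]}
    - {"grip": 0.27,"slide": [-0.11,0.45,0],"turn": [0,0,0.833]}
    - {"grip": 0.27,"slide": [-0.16,0.43,0],"turn": [0,0,0.833]}
    - {"grip": 0.27,"slide": [-0.2,0.415,0],"turn": [0,0,0.833]}
    - {"grip": 0.27,"slide": [-0.24,0.39,0],"turn": [0,0,0.833]}
    - {"grip": 0.27,"slide": [-0.28,0.37,0],"turn": [0,0,0.833]}
    - {"grip": 0.27,"slide": [-0.31,0.34,0],"turn": [0,0,0.833]}
    - {"grip": 0.27,"slide": [-0.345,0.305,0],"turn": [0,0,0.833]}
    - {"grip": 0.27,"slide": [-0.37,0.27,0],"turn": [0,0,0.833]}
    - {"grip": 0.27,"slide": [-0.4,0.23,0],"turn": [0,0,0.833]}
    - {"grip": 0.27,"slide": [-0.42,0.19,0],"turn": [0,0,0.833]}
    - {"grip": 0.27,"slide": [-0.435,0.145,0],"turn": [0,0,0.833]}
    - {"grip": 0.27,"slide": [-0.45,0.1,0],"turn": [0,0,0.833]}
    - {"grip": 0.27,"slide": [-0.455,0.055,0],"turn": [0,0,0.833]}
    - {"grip": 0.27,"slide": [-0.23,0.01,0],"turn": [0,0,0.417]}
    - {"grip": 0.27,"slide": [-0.23,0,0],"turn": [0,0,0.416]}
    - {"grip": 0.27,"slide": [0,0,0],"turn": [0,0,0]}

```text
clock: 26.38
eef_pos: [549.8, -74.3, 214.5]
ee_rot: [0.001, 0.698, 0.716, 0.001]
force: [0.3, -0.3, -0.6]
width: 23.3
gripper_force: 0.0
```

jog_arm:
  commands:
    - {"grip": 0.27,"slide": [-0.23,-0.01,0],"turn": [0,0,0.417]}
    - {"grip": 0.27,"slide": [-0.23,-0.02,0],"turn": [0,0,0.416]}
    - {"grip": 0.27,"slide": [-0.455,-0.08,0],"turn": [0,0,0.833]}
    - {"grip": 0.27,"slide": [-0.44,-0.125,0],"turn": [0,0,0.833]}
    - {"grip": 0.27,"slide": [-0.43,-0.17,0],"turn": [0,0,0.833]}
    - {"grip": 0.27,"slide": [-0.41,-0.21,0],"turn": [0,0,0.833]}
    - {"grip": 0.27,"slide": [-0.385,-0.25,0],"turn": [0,0,0.833]}
    - {"grip": 0.27,"slide": [-0.36,-0.29,0],"turn": [0,0,0.833]}
    - {"grip": 0.27,"slide": [-0.33,-0.32,0],"turn": [0,0,0.833]}
    - {"grip": 0.27,"slide": [-0.295,-0.355,0],"turn": [0,0,0.833]}
    - {"grip": 0.27,"slide": [-0.26,-0.38,0],"turn": [0,0,0.833]}
    - {"grip": 0.27,"slide": [-0.22,-0.405,0],"turn": [0,0,0.833]}
    - {"grip": 0.27,"slide": [-0.175,-0.425,0],"turn": [0,0,0.833]}
    - {"grip": 0.27,"slide": [-0.135,-0.44,0],"turn": [0,0,0.833]}
    - {"grip": 0.27,"slide": [-0.09,-0.45,0],"turn": [0,0,0.833]}
    - {"grip": 0.27,"slide": [-0.045,-0.46,0],"turn": [0,0,0.833]}
    - {"grip": 0.27,"slide": [0,-0.2,0],"turn": [0,0,0.4]}
    - {"grip": 0.27,"slide": [0,-0.14,0],"turn": [0,0,0.2]}
    - {"grip": 0.27,"slide": [0,0,0],"turn": [0,0,0]}

```text
clock: 27.97
eef_pos: [438.4, -193.7, 214.0]
ee_rot: [0.001, -0.012, 1.0, -0.001]
force: [0.7, -0.4, -0.3]
width: 22.8
gripper_force: 0.0
```

jog_arm:
  commands:
    - {"grip": 0.6,"slide": [0,0,0],"turn": [0,0,0]}
    - {"grip": 0.6,"slide": [0,0,0],"turn": [0,0,0]}
    - {"grip": 0.6,"slide": [0,0,0],"turn": [0,0,0]}
    - {"grip": 0.6,"slide": [0,0,0.6],"turn": [0,0,0]}
    - {"grip": 0.6,"slide": [0,0,0.9],"turn": [0,0,0]}
    - {"grip": 0.75,"slide": [0,0,0.9],"turn": [0,0,0]}
    - {"grip": 0.75,"slide": [0,0,0.6],"turn": [0,0,0]}
    - {"grip": 0.75,"slide": [0,0,0],"turn": [0,0,0]}

```text
clock: 28.63
eef_pos: [439.0, -193.1, 291.1]
ee_rot: [0.003, -0.013, 1.0, -0.002]
force: [-0.3, -0.4, -0.2]
width: 63.6
gripper_force: 0.0
```

```bash
python3 -c "
from rot import *
disc();target();print(ctrl.observe()['joints'],ctrl.observe()['eef_pos'])
c=grab('side','s3.png');cv2.imwrite('pics/s3b.png',cv2.resize(c['img'][130:340,90:390,::-1],None,fx=2.6,fy=2.6))"
```

```text
top 155 [ 617.9 -137.4   73.9] r 83.73560091759529 deg 38.989722608061456
top 157 [ 522.4 -110.9   71.9] r 84.88491126983874 deg 111.00308058430366
side 109 [ 616.4 -134.4   70.1] r 84.56442997207643 deg 41.221881733742116
side 128 [ 520.1 -108.6   69.7] r 87.82112403696007 deg 111.82756461578957
side 44 [ 435.6 -189.8   68.9] r 117.22379918714495 deg 179.87337705962446
side 7 156 ((661.4324340820312, 34.436195373535156), (72.08440399169922, 38.56093215942383), 24.742721557617188) 17.96316742872409
side 50 135 ((663.5062866210938, 30.692760467529297), (69.65452575683594, 13.435492515563965), 21.166217803955078) 67.22763249953096
top 7 251 ((660.2288208007812, 27.05414581298828), (103.20545959472656, 71.135498046875), 20.37335205078125) 17.5313391787206
top 50 86 ((664.7785034179688, 27.96820068359375), (66.87138366699219, 10.366711616516113), 19.8967227935791) 69.43004139271102
[-0.5  0.3  1.9 -0.   1.  -2.1] [ 437.2 -192.3  287.3]
```

View pics/s3b.png

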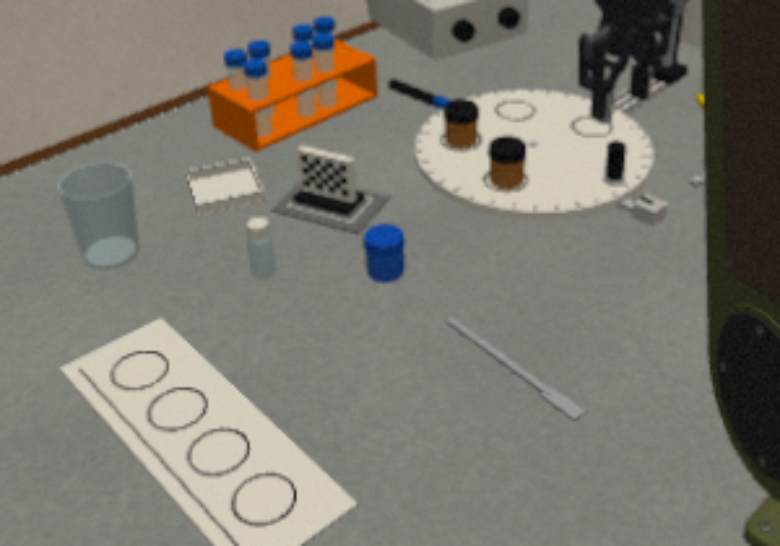

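The disc is back home, both jars are on their circles, and the target is parked. Next I take the jar at (508,165) in the crop, world (522,−111), to row0.

jog_arm:
  commands:
    - {"grip": 0.75,"slide": [0.68,0.66,0],"turn": [0,0,0]}
    - {"grip": 0.75,"slide": [0.68,0.66,0],"turn": [0,0,0]}
    - {"grip": 0.75,"slide": [0.68,0.66,0],"turn": [0,0,0]}
    - {"grip": 0.75,"slide": [0.68,0.66,0],"turn": [0,0,0]}
    - {"grip": 0.75,"slide": [0.68,0.66,0],"turn": [0,0,0]}
    - {"grip": 0.75,"slide": [0,0,0],"turn": [0,0,0]}
    - {"grip": 0.75,"slide": [0,0,-0.9],"turn": [0,0,0]}
    - {"grip": 0.75,"slide": [0,0,-0.9],"turn": [0,0,0]}
    - {"grip": 0.75,"slide": [0,0,-0.8],"turn": [0,0,0]}
    - {"grip": 0.75,"slide": [0,0,-0.46],"turn": [0,0,0]}
    - {"grip": 0.75,"slide": [0,0,0],"turn": [0,0,0]}
    - {"grip": 0.2,"slide": [0,0,0],"turn": [0,0,0]}
    - {"grip": 0.2,"slide": [0,0,0],"turn": [0,0,0]}
    - {"grip": 0.2,"slide": [0,0,0],"turn": [0,0,0]}
    - {"grip": 0.2,"slide": [0,0,0],"turn": [0,0,0]}
    - {"grip": 0.2,"slide": [0,0,0],"turn": [0,0,0]}
  force: 30

```text
clock: 30.22
eef_pos: [523.0, -110.4, 212.5]
ee_rot: [0.001, -0.013, 1.0, -0.0]
force: [0.2, -0.3, -1.1]
width: 39.4
gripper_force: 30.2
```

jog_arm:
  commands:
    - {"grip": 0.2,"slide": [0,0,0.9],"turn": [0,0,0]}
    - {"grip": 0.2,"slide": [0,0,0.9],"turn": [0,0,0]}
    - {"grip": 0.2,"slide": [-0.312,0.977,0.9],"turn": [0,0,0]}
    - {"grip": 0.2,"slide": [-0.312,0.977,0],"turn": [0,0,0]}
    - {"grip": 0.2,"slide": [-0.312,0.977,0],"turn": [0,0,0]}
    - {"grip": 0.2,"slide": [-0.312,0.977,0],"turn": [0,0,0]}
    - {"grip": 0.2,"slide": [-0.312,0.977,0],"turn": [0,0,0]}
    - {"grip": 0.2,"slide": [-0.312,0.977,0],"turn": [0,0,0]}
    - {"grip": 0.2,"slide": [-0.312,0.977,0],"turn": [0,0,0]}
    - {"grip": 0.2,"slide": [-0.312,0.977,0],"turn": [0,0,0]}
    - {"grip": 0.2,"slide": [-0.312,0.977,0],"turn": [0,0,0]}
    - {"grip": 0.2,"slide": [-0.312,0.977,0],"turn": [0,0,0]}
    - {"grip": 0.2,"slide": [-0.312,0.977,0],"turn": [0,0,0]}
    - {"grip": 0.2,"slide": [-0.312,0.977,0],"turn": [0,0,0]}
    - {"grip": 0.2,"slide": [-0.312,0.977,0],"turn": [0,0,0]}
    - {"grip": 0.2,"slide": [-0.312,0.977,0],"turn": [0,0,0]}
    - {"grip": 0.2,"slide": [-0.312,0.977,0],"turn": [0,0,0]}
    - {"grip": 0.2,"slide": [-0.312,0.977,0],"turn": [0,0,0]}
    - {"grip": 0.2,"slide": [-0.312,0.977,0],"turn": [0,0,0]}
    - {"grip": 0.2,"slide": [-0.312,0.977,0],"turn": [0,0,0]}

```text
clock: 31.88
eef_pos: [381.7, 330.5, 279.8]
ee_rot: [0.0, -0.013, 1.0, 0.0]
force: [0.5, -0.4, -1.1]
width: 39.3
gripper_force: 30.7
```

jog_arm:
  commands:
    - {"grip": 0.2,"slide": [0,0,0],"turn": [0,0,0]}
    - {"grip": 0.2,"slide": [0,0,-0.8],"turn": [0,0,0]}
    - {"grip": 0.2,"slide": [0,0,-0.8],"turn": [0,0,0]}

```text
clock: 32.13
eef_pos: [382.8, 330.3, 240.4]
ee_rot: [0.002, -0.013, 1.0, 0.001]
force: [0.9, -0.1, -1.8]
width: 39.5
gripper_force: 30.8
```

jog_arm:
  commands:
    - {"grip": 0.2,"slide": [0,0,-0.8],"turn": [0,0,0]}
    - {"grip": 0.2,"slide": [0,0,-0.8],"turn": [0,0,0]}
    - {"grip": 0.2,"slide": [0,0,-0.4],"turn": [0,0,0]}
    - {"grip": 0.2,"slide": [0,0,-0.12],"turn": [0,0,0]}
    - {"grip": 0.2,"slide": [0,0,0],"turn": [0,0,0]}
    - {"grip": 0.75,"slide": [0,0,0],"turn": [0,0,0]}
    - {"grip": 0.75,"slide": [0,0,0],"turn": [0,0,0]}
    - {"grip": 0.75,"slide": [0,0,0],"turn": [0,0,0]}
    - {"grip": 0.75,"slide": [0,0,0.4],"turn": [0,0,0]}
    - {"grip": 0.75,"slide": [0,0,0.9],"turn": [0,0,0]}
    - {"grip": 0.75,"slide": [0,0,0.9],"turn": [0,0,0]}
    - {"grip": 0.75,"slide": [0,0,0.9],"turn": [0,0,0]}
    - {"grip": 0.75,"slide": [0,0,0.9],"turn": [0,0,0]}
    - {"grip": 0.75,"slide": [0,0,0],"turn": [0,0,0]}

```text
clock: 33.3
eef_pos: [383.8, 330.4, 291.2]
ee_rot: [0.004, -0.013, 1.0, 0.003]
force: [0.1, 1.0, 0.2]
width: 64.0
gripper_force: 0.0
```

```bash
python3 -c "
from rot import *
disc();jars();print(ctrl.observe()['eef_pos'])"
```

```text
top 156 [ 617.7 -137.4   72.5] r 83.61712281312909 deg 39.06305578147829
top 40 [ 438.  -193.5   71.3] r 114.80957874821402 deg -178.31666092678006
side 110 [ 616.  -134.7   69.9] r 84.02963883057424 deg 41.26444217226712
side 42 [ 435.7 -189.9   69.2] r 117.08484351178508 deg 179.9218573125304
jar body [2139. -249. -665.] cap c [2150.1 -257.4   46.1] 25
jar body [ 603. -123.   55.] cap c [ 615.4 -134.7   73.3] 77
jar body [367. 339.  26.] cap c [380.3 329.6  46.3] 316
[382.2 329.3 286.7]
```

jog_arm:
  commands:
    - {"grip": 0.75,"slide": [0.497,-0.982,0],"turn": [0,0,0]}
    - {"grip": 0.75,"slide": [0.497,-0.982,0],"turn": [0,0,0]}
    - {"grip": 0.75,"slide": [0.497,-0.982,0],"turn": [0,0,0]}
    - {"grip": 0.75,"slide": [0.497,-0.982,0],"turn": [0,0,0]}
    - {"grip": 0.75,"slide": [0.497,-0.982,0],"turn": [0,0,0]}
    - {"grip": 0.75,"slide": [0.497,-0.982,0],"turn": [0,0,0]}
    - {"grip": 0.75,"slide": [0.497,-0.982,0],"turn": [0,0,0]}
    - {"grip": 0.75,"slide": [0.497,-0.982,0],"turn": [0,0,0]}
    - {"grip": 0.75,"slide": [0.497,-0.982,0],"turn": [0,0,0]}
    - {"grip": 0.75,"slide": [0.497,-0.982,0],"turn": [0,0,0]}
    - {"grip": 0.75,"slide": [0.497,-0.982,0],"turn": [0,0,0]}
    - {"grip": 0.75,"slide": [0.497,-0.982,0],"turn": [0,0,0]}
    - {"grip": 0.75,"slide": [0.497,-0.982,0],"turn": [0,0,0]}
    - {"grip": 0.75,"slide": [0.497,-0.982,0],"turn": [0,0,0]}
    - {"grip": 0.75,"slide": [0.497,-0.982,0],"turn": [0,0,0]}
    - {"grip": 0.75,"slide": [0.497,-0.982,0],"turn": [0,0,0]}
    - {"grip": 0.75,"slide": [0.497,-0.982,0],"turn": [0,0,0]}
    - {"grip": 0.75,"slide": [0.497,-0.982,0],"turn": [0,0,0]}
    - {"grip": 0.75,"slide": [0.497,-0.982,0],"turn": [0,0,0]}
    - {"grip": 0.75,"slide": [0,0,0],"turn": [0,0,0]}

```text
clock: 35.12
eef_pos: [620.5, -141.5, 284.5]
ee_rot: [0.0, -0.011, 1.0, -0.001]
force: [0.8, -0.1, -0.4]
width: 64.2
gripper_force: 0.0
```

jog_arm:
  commands:
    - {"grip": 0.75,"slide": [0,0,-0.9],"turn": [0,0,0]}
    - {"grip": 0.75,"slide": [0,0,0],"turn": [0,0,0]}

```text
clock: 35.28
eef_pos: [616.5, -137.0, 259.1]
ee_rot: [-0.004, -0.012, 1.0, 0.001]
force: [-2.1, -0.1, -0.6]
width: 64.3
gripper_force: 0.0
```

jog_arm:
  commands:
    - {"grip": 0.75,"slide": [0,0,0],"turn": [0,0,0]}
    - {"grip": 0.75,"slide": [0,0,-0.9],"turn": [0,0,0]}
    - {"grip": 0.75,"slide": [0,0,-0.8],"turn": [0,0,0]}
    - {"grip": 0.75,"slide": [0,0,-0.38],"turn": [0,0,0]}
    - {"grip": 0.75,"slide": [0,0,0],"turn": [0,0,0]}
    - {"grip": 0.2,"slide": [0,0,0],"turn": [0,0,0]}
    - {"grip": 0.2,"slide": [0,0,0],"turn": [0,0,0]}
    - {"grip": 0.2,"slide": [0,0,0],"turn": [0,0,0]}
    - {"grip": 0.2,"slide": [0,0,0],"turn": [0,0,0]}
    - {"grip": 0.2,"slide": [0,0,0],"turn": [0,0,0]}
    - {"grip": 0.2,"slide": [0,0,0.7],"turn": [0,0,0]}
    - {"grip": 0.2,"slide": [0,0,0.9],"turn": [0,0,0]}
    - {"grip": 0.2,"slide": [0,0,0.9],"turn": [0,0,0]}
    - {"grip": 0.2,"slide": [0,0,0.9],"turn": [0,0,0]}
    - {"grip": 0.2,"slide": [0,0,0],"turn": [0,0,0]}

```text
clock: 36.53
eef_pos: [620.1, -137.6, 301.9]
ee_rot: [0.004, -0.013, 1.0, -0.001]
force: [0.9, -0.6, 0.8]
width: 39.0
gripper_force: 30.5
```

jog_arm:
  commands:
    - {"grip": 0.2,"slide": [-0.36,0.976,0],"turn": [0,0,0]}
    - {"grip": 0.2,"slide": [-0.36,0.976,0],"turn": [0,0,0]}
    - {"grip": 0.2,"slide": [-0.36,0.976,0],"turn": [0,0,0]}
    - {"grip": 0.2,"slide": [-0.36,0.976,0],"turn": [0,0,0]}
    - {"grip": 0.2,"slide": [-0.36,0.976,0],"turn": [0,0,0]}
    - {"grip": 0.2,"slide": [-0.36,0.976,0],"turn": [0,0,0]}
    - {"grip": 0.2,"slide": [-0.36,0.976,0],"turn": [0,0,0]}
    - {"grip": 0.2,"slide": [-0.36,0.976,0],"turn": [0,0,0]}
    - {"grip": 0.2,"slide": [-0.36,0.976,0],"turn": [0,0,0]}
    - {"grip": 0.2,"slide": [-0.36,0.976,0],"turn": [0,0,0]}
    - {"grip": 0.2,"slide": [-0.36,0.976,0],"turn": [0,0,0]}
    - {"grip": 0.2,"slide": [-0.36,0.976,0],"turn": [0,0,0]}
    - {"grip": 0.2,"slide": [-0.36,0.976,0],"turn": [0,0,0]}
    - {"grip": 0.2,"slide": [-0.36,0.976,0],"turn": [0,0,0]}
    - {"grip": 0.2,"slide": [-0.36,0.976,0],"turn": [0,0,0]}
    - {"grip": 0.2,"slide": [-0.36,0.976,0],"turn": [0,0,0]}
    - {"grip": 0.2,"slide": [-0.36,0.976,0],"turn": [0,0,0]}
    - {"grip": 0.2,"slide": [-0.36,0.976,0],"turn": [0,0,0]}
    - {"grip": 0.2,"slide": [-0.36,0.976,0],"turn": [0,0,0]}
    - {"grip": 0.2,"slide": [0,0,0],"turn": [0,0,0]}

```text
clock: 38.2
eef_pos: [445.9, 330.0, 296.2]
ee_rot: [-0.0, -0.014, 1.0, 0.001]
force: [-0.4, 0.6, -1.5]
width: 39.5
gripper_force: 30.7
```

jog_arm:
  commands:
    - {"grip": 0.2,"slide": [0,0,-0.8],"turn": [0,0,0]}
    - {"grip": 0.2,"slide": [0,0,-0.8],"turn": [0,0,0]}
    - {"grip": 0.2,"slide": [0,0,0],"turn": [0,0,0]}

```text
clock: 38.45
eef_pos: [445.7, 325.5, 253.2]
ee_rot: [-0.003, -0.013, 1.0, -0.002]
force: [-0.5, 0.3, -1.3]
width: 39.4
gripper_force: 30.7
```

```bash
python3 -c "
from rot import *
jars();print(ctrl.observe()['eef_pos'])"
```

```text
jar body [2123. -190. -655.] cap c [2145.4 -196.9   46.2] 28
jar body [427. 330.  89.] cap c [431.3 326.4  76.3] 70
jar body [365. 338.  29.] cap c [380.3 329.6  46.3] 314
[446.2 325.6 254.6]
```

jog_arm:
  commands:
    - {"grip": 0.2,"slide": [0.03,0.02,-0.9],"turn": [0,0,0]}
    - {"grip": 0.2,"slide": [0,0,-0.9],"turn": [0,0,0]}
    - {"grip": 0.2,"slide": [0,0,-0.7],"turn": [0,0,0]}
    - {"grip": 0.2,"slide": [0,0,-0.25],"turn": [0,0,0]}
    - {"grip": 0.2,"slide": [0,0,-0.07],"turn": [0,0,0]}
    - {"grip": 0.2,"slide": [0,0,0],"turn": [0,0,0]}
    - {"grip": 0.75,"slide": [0,0,0],"turn": [0,0,0]}
    - {"grip": 0.75,"slide": [0,0,0],"turn": [0,0,0]}
    - {"grip": 0.75,"slide": [0,0,0],"turn": [0,0,0]}
    - {"grip": 0.75,"slide": [0,0,0.4],"turn": [0,0,0]}
    - {"grip": 0.75,"slide": [0,0,0.9],"turn": [0,0,0]}
    - {"grip": 0.75,"slide": [0,0,0.9],"turn": [0,0,0]}
    - {"grip": 0.75,"slide": [0,0,0.9],"turn": [0,0,0]}
    - {"grip": 0.75,"slide": [0.5,-0.9,0.9],"turn": [0,0,0]}
    - {"grip": 0.75,"slide": [0.5,-0.9,0.5],"turn": [0,0,0]}
    - {"grip": 0.75,"slide": [0.5,-0.9,0],"turn": [0,0,0]}
    - {"grip": 0.75,"slide": [0.5,-0.9,0],"turn": [0,0,0]}
    - {"grip": 0.75,"slide": [0.5,-0.9,0],"turn": [0,0,0]}
    - {"grip": 0.75,"slide": [0,0,0],"turn": [0,0,0]}
    - {"grip": 0.75,"slide": [0,0,0],"turn": [0,0,0]}

```text
clock: 40.17
eef_pos: [511.2, 213.5, 299.6]
ee_rot: [0.0, -0.011, 1.0, 0.0]
force: [-0.5, 0.6, 0.3]
width: 64.1
gripper_force: 0.0
```

```bash
python3 -c "
from rot import *
disc();jars();target()
for n in('top',):
  c=grab(n);W=worldmap(c)
  for x,y in((382.5,329),(447.4,326.3)):
    m=(np.hypot(W[:,:,0]-x,W[:,:,1]-y)<30)&(W[:,:,2]>40)&(W[:,:,2]<60);P=W[m];print(m.sum(),(P.min(0)+P.max(0))/2)
c=grab('side');cv2.imwrite('pics/s4.png',cv2.resize(c['img'][110:360,90:400,::-1],None,fx=2.4,fy=2.4))"
```

```text
top 39 [ 438.2 -193.7   71.9] r 114.67086364234525 deg -178.2189980952862
side 39 [ 435.3 -189.8   70. ] r 117.457514275829 deg 179.84127370320354
jar body [ 816. -127.   52.] cap c [ 829.1 -114.    76.2] 13
jar body [2139. -312. -662.] cap c [2145.9 -318.3   46.1] 21
jar body [430. 335.  27.] cap c [445.6 327.8  46.1] 274
jar body [367. 339.  26.] cap c [380.2 329.8  46.2] 314
side 7 111 ((653.7789916992188, 30.847488403320312), (56.734134674072266, 37.65208053588867), 28.212234497070312) 17.798551788956274
side 50 61 ((645.7003784179688, 24.80605697631836), (30.37701988220215, 14.660161972045898), 14.657463073730469) 67.96692079346917
top 7 265 ((661.1381225585938, 27.862829208374023), (103.4974136352539, 69.49354553222656), 21.736698150634766) 16.815115270267825
top 50 82 ((664.7626342773438, 28.021194458007812), (65.75318908691406, 10.251730918884277), 20.169239044189453) 69.58522987575293
114 [387.3 332.2  48.5]
95 [447.3 334.2  48.3]
```

View pics/s4.png

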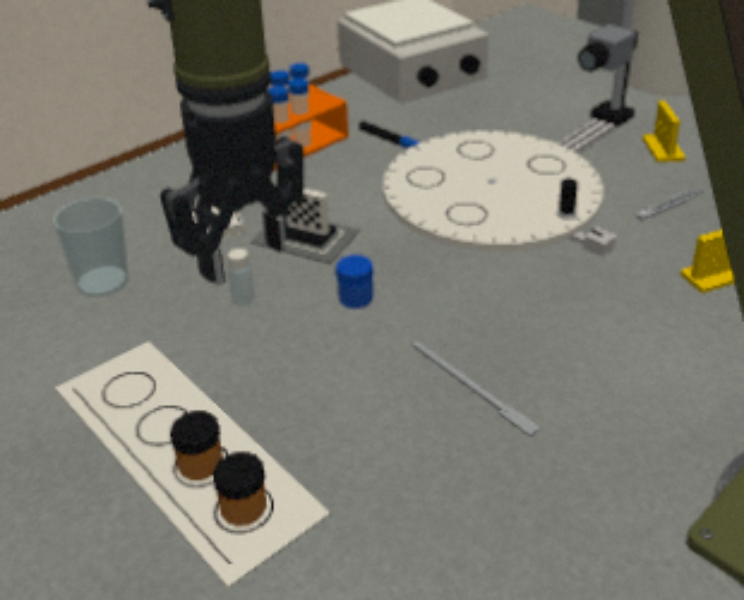

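Both jars stand in the two nearest circles, at (195,445) and (240,490) in the crop. The target is parked, the handle is at the pointer and the arm is clear, so I hand in.

```bash
python3 -c "
from station import ctrl
print(ctrl.job_done())"
```

```text
the job is handed in; nothing more can be done
None
```

I handed in the job; no verdict was returned. In the last images the target is parked inside its outline, the turntable is back at home after one full anticlockwise turn, both amber jars (the only two I found) stand upright on row0 and row1, and the arm is clear.

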